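Load the rinsing station, wind its guard shut and clip on the lock-off hook

TASK

Stand every steel plug upright on the floor of the rinsing station's tray. When all of them are in, turn the T-handle clockwise, about one and a half turns, until the clear guard is fully shut over the tray. Last, push the snap hook onto the near leg of the steel lock-off loop until its gate flicks shut behind the leg, leave the hook lying flat there on its grip block, and do not disturb the other things on the bench.

Things in the scene. Friction and masses are not known exactly. Their poses are not given: they have to be found in the camera images.
- station: Rinsing station fixed to the bench: blue base plate 205 x 326 mm, 8 mm thick; origin on the bench, x away from the robot, y to the left (yaw up to 0.2 rad). At its left end an open tray; over its right end the clear sliding guard is parked at first; the T-handle stands near its right front corner. Two guard rails, 7 mm wide, tops 66 mm above the bench, run along y at x = +-75 mm.
- tray (a point): Centre of the tray's inner floor, axes as station (85 mm to the left of its origin, 12 mm above the bench). Inside, the tray measures 130 mm in x and 146 mm in y; its walls are 3 mm thick and stand 18 mm above the floor.
- guard_mid (a point): Middle of the clear guard plate (141 x 150 mm, 60 to 65 mm above the bench, metal strips on three edges). It slides along the station's +y, 16.6 mm per radian of T-handle; shut, it is centred over the tray to 5 mm and clears standing plugs by 16 mm.
- thandle (a joint): Turn of the T-handle in rad, growing clockwise seen from above, about an upright axis; starts at 0 to 0.8 (guard parked), hard stop at 9.5 (guard fully shut). Friction about 0.12 N m; stays where it is left. Two opposite arms, so any half turn swaps end_a and end_b.
- hub (a point): T-handle's axis at the height of its cross-bar's centreline, 102 mm above the bench (x = -99, y = -85 mm of station). Steel cross-bar, level, 110 mm long, 10 mm thick, 13 mm balls at the ends; the hub is 24 mm across and reaches 10 mm above and below the centreline; a 24 mm column stands below.
- end_a (a point): Point on the T-handle's cross-bar centreline, 42 mm from the axis, on one arm; turns with the handle.
- end_b (a point): The same on the opposite arm.
- loop: Fixed lock-off loop: upright hoop of 8 mm round steel on a blue plate 5 mm thick, 68 x 60 mm (from 8 mm before to 60 mm beyond the near leg). Origin on the bench at the foot of the near leg; the far leg is 44 mm further along +x, away from the robot, so the hoop is edge-on to the robot. Top 68 mm above the bench; legs straight and upright to 42 mm.
- leg (a point): Centre of the near leg, 15 mm above the bench, axes as loop.
- hook: Loose snap hook, about 0.2 kg: grey ribbed grip block 50 long (x) x 26 wide (y) x 30 mm high, origin at the centre of its underside, z up. From its +x face two 8 mm square steel arms run forward at y = +-22 mm, 11 to 19 mm above the underside, the space between them clear from x = 29 mm. The right arm (y -) ends at x = 82 with the gate's hinge, the left at x = 88 with a nose turned in to y = 10.
- mouth (a point): Middle of the hook's mouth, on the closed brass gate that lies across it: x = 77, y = -3, z = 15 mm of hook, axes as hook. The entrance faces +x and is open from y = -17 to +10 mm of hook.
- gate (a joint): Gate of the hook in rad: 0 shut (sprung shut with 0.04 N m, rising to 0.1), 1.4 fully swung in towards the grip block. Opens only inwards: a leg pushed in from the front swings it aside, and it flicks back to 0 once the leg's centre is past its tip, at x = 40 mm of hook or less (the leg meets the back wall at 33).
- plug0: Loose solid steel plug, upright cylinder 36 mm in diameter, 32 mm high, about 0.2 kg, with a small dark dimple on top; origin at the centre of its underside. Three to five are present at a start, all standing to the left of the station.
- plug1: Loose solid steel plug, upright cylinder 36 mm in diameter, 32 mm high, about 0.2 kg, with a small dark dimple on top; origin at the centre of its underside. Three to five are present at a start, all standing to the left of the station.
- plug2: Loose solid steel plug, upright cylinder 36 mm in diameter, 32 mm high, about 0.2 kg, with a small dark dimple on top; origin at the centre of its underside. Three to five are present at a start, all standing to the left of the station.
- plug3: Loose solid steel plug, upright cylinder 36 mm in diameter, 32 mm high, about 0.2 kg, with a small dark dimple on top; origin at the centre of its underside. Three to five are present at a start, all standing to the left of the station.
- plug4: Loose solid steel plug, upright cylinder 36 mm in diameter, 32 mm high, about 0.2 kg, with a small dark dimple on top; origin at the centre of its underside. Three to five are present at a start, all standing to the left of the station.
- lap: Bystander, not part of the job: brass lap disc, 116 mm across, 6 mm thick; origin at the centre of its underside.
- ring0: Bystander, not part of the job: small steel ring, 32 mm across, 6 mm high, lying among the plugs; origin at the centre of its underside.
- ring1: Bystander, not part of the job: small brass ring, 32 mm across, 6 mm high, lying among the plugs; origin at the centre of its underside.
- driver: Bystander, not part of the job: screwdriver 150 mm long, along its x; origin at the centre of its underside.
- burbox: Bystander, not part of the job: clear box 45 mm square, 50 mm high; origin at the centre of its underside.
- wrench: Bystander, not part of the job: spanner 140 mm long, along its x; origin at the centre of its underside.
- puck: Bystander, not part of the job: black rubber puck, 28 mm across, 12 mm high; origin at the centre of its underside.
Mind the look-alikes: they are no part of the job. Leave any brown or red look-alike of the plug2 alone.

How it is judged:
On the way, in this order (a step that is already met when the one before it is completed fails the run):
1. every plug stands in the tray, released (x of plug0 in the frame of tray between -0.054 and 0.054 m and y of plug0 in the frame of tray between -0.06 and 0.06 m and z of plug0 in the frame of tray between -0.004 and 0.005 m and angle between each of plug0, plug1, plug2, plug3, plug4's own z axis and vertical below 0.12 rad and x of plug1 in the frame of tray between -0.054 and 0.054 m and y of plug1 in the frame of tray between -0.06 and 0.06 m and z of plug1 in the frame of tray between -0.004 and 0.005 m and x of plug2 in the frame of tray between -0.054 and 0.054 m and y of plug2 in the frame of tray between -0.06 and 0.06 m and z of plug2 in the frame of tray between -0.004 and 0.005 m and x of plug3 in the frame of tray between -0.054 and 0.054 m and y of plug3 in the frame of tray between -0.06 and 0.06 m and z of plug3 in the frame of tray between -0.004 and 0.005 m and x of plug4 in the frame of tray between -0.054 and 0.054 m and y of plug4 in the frame of tray between -0.06 and 0.06 m and z of plug4 in the frame of tray between -0.004 and 0.005 m and linear speed of each of plug0, plug1, plug2, plug3, plug4 below 0.03 m/s and contact force between each of plug0, plug1, plug2, plug3, plug4 and the fingers below 0.1 N), for 0.2 s.
2. the guard is wound fully shut (value of joint thandle above 9.1 rad), for 0.2 s.
3. the loop's leg is inside the snap hook and the gate has closed behind it (x of leg in the frame of hook between 0.028 and 0.074 m and y of leg in the frame of hook between -0.02 and 0.02 m and value of joint gate below 0.15 rad), for 0.2 s.
At the end, for the whole second after the job is handed in: Every plug upright (0.12 rad) on the tray floor, its axis within 54 mm (x), 60 mm (y) of the tray's centre; T-handle at 9.1 rad or more; near leg between the hook's arms behind the gate, gate within 0.15 rad of shut; hook level to 0.2 rad, underside within 11 mm of the bench, released; all at rest (all of step 3 and x of plug0 in the frame of tray between -0.054 and 0.054 m and y of plug0 in the frame of tray between -0.06 and 0.06 m and z of plug0 in the frame of tray between -0.004 and 0.005 m and angle between each of plug0, plug1, plug2, plug3, plug4's own z axis and vertical below 0.12 rad and x of plug1 in the frame of tray between -0.054 and 0.054 m and y of plug1 in the frame of tray between -0.06 and 0.06 m and z of plug1 in the frame of tray between -0.004 and 0.005 m and x of plug2 in the frame of tray between -0.054 and 0.054 m and y of plug2 in the frame of tray between -0.06 and 0.06 m and z of plug2 in the frame of tray between -0.004 and 0.005 m and x of plug3 in the frame of tray between -0.054 and 0.054 m and y of plug3 in the frame of tray between -0.06 and 0.06 m and z of plug3 in the frame of tray between -0.004 and 0.005 m and x of plug4 in the frame of tray between -0.054 and 0.054 m and y of plug4 in the frame of tray between -0.06 and 0.06 m and z of plug4 in the frame of tray between -0.004 and 0.005 m and value of joint thandle above 9.1 rad and z of hook in the frame of leg between -0.022 and -0.004 m and angle between hook's own z axis and vertical below 0.2 rad and contact force between hook and the fingers below 0.1 N and linear speed of each of plug0, plug1, plug2, plug3, plug4, hook below 0.02 m/s); the robot touches nothing.
It fails at once if a bystander is moved more than 50 mm (distance of any of lap, ring0, ring1, driver, burbox, wrench, puck from where it was at the start of the episode above 0.05 m).
Of plug0, plug1, plug2, plug3, plug4 only 3 to 5 are there at a start; the rules pass over those that are not, and their reading is None.
At some moment in a run one of plug0, plug1, plug2, plug3, plug4, hook may be knocked a few centimetres aside while the robot is not near it.
It also fails if it takes over 210 s, if anything falls off the work surface, if the arm or the gripper's body presses on something with over 40 N, if the wrist force passes 120 N, or if a joint passes its speed limit or range.

ROBOT

A 7-joint arm with a two-finger parallel gripper is mounted at the origin on the work surface. World frame = base frame: x ahead of the robot, y to its left, z up, the work surface at z = 0. Lengths are in m, angles in rad, forces in N, time in s.
With the tool pointing down it reaches from about 0.425 to 0.975 m from the base axis. Payload 16.7 kg.
Tool frame: the origin (TCP) lies midway between the tips of the shut fingers; the grasp point (between the pads) lies behind it (env.hold_point_z is the z of the grasp point in the tool frame, in m); z points along the fingers, y is the line along which they close (so a half turn about z gives the same grasp; the last joint's range is limited). The gripper opens to 85 mm and grips with 20 to 120 N. Pads are 22 mm wide; open, the fingers measure 114 mm over their backs; the gripper's body (76 mm by 85 mm) begins 54 mm behind the grasp point. The pads swing forward as they close: fully open they stand 13 mm farther back than shut.
Start: joints at [1.147, 0.426, 0.074, 1.606, -0.034, 1.111, -0.067], TCP at [0.183, -0.65, 0.209] pointing down, gripper open.
Joint ranges: [-2.85, 2.85], [-0.5, 2.14], [-1.23, 1.37], [0.21, 2.46], [-1.02, 4.16], [0.16, 2.05], [-2.73, 2.73]. Speed limits (rad/s): [1.89, 1.89, 2.39, 2.39, 3.01, 3.01, 3.01].

INTERFACE

Orientations are given as a rotation vector (axis times angle).
In Python, from station import env, vision gives the robot as it stands.
- The arm moves only by the tool apply_moves, never from a script. Its argument "moves" is a list of rows, each a list of 4 numbers: the shift along the world's x, y, z in units of 0.06 m (1.0 is 0.06 m), then the turn about the world's z in units of 0.1 rad (1.0 is 0.1 rad). A call has 1 to 12 rows; each row shifts and turns the commanded pose from where the row before left it; what a row does not reach is not made up. A row lasts 1/8 s, in which the tool goes at most 62.5 mm and 10.7 degrees, less where a joint would pass 70% of its speed; a pose out of reach is approached as far as the arm can. A call with a number of a shift or a turn outside -1 to 1 is refused whole. A call with a gripper value outside its range is refused whole. "claw" is the opening, from 0 (shut) to 1 (fully open), set as the call begins (left out, the last holds). The fingers move at their own pace and stop on an object; "squeeze" is the grip in N (left out, the last holds). Time passes only in rows, so rows that do not move let the fingers close. It gives the time, the measured TCP pose, the force, the opening and the grip force at its end, in the units of the state.
- env.get_obs(): the state, without advancing time (a new reading comes with each control period).
- vision.camera(name): name is "scene" or "top"; returns the picture (384x512x3 uint8, red, green, blue); there is no depth.
- vision.get_calibration(name): a dict with "fov_y" (degrees; the focal length in pixels is half the picture's height over the tangent of half this angle, whatever the lens; pixels are square), "cx", "cy" (the principal point, pixels), "eye" and "attitude" of the camera in the world. Camera axes: x right, y up, looking along -z (the intrinsics and any distortion apply to the point x, -y, -z); pixel columns grow to the right and rows downward; lengths in m; the calibration is good to about 2 mm. A picture is of the moment at which its call begins. get_calibration takes no time and is no camera call.
- env.sign_off(): hands the job in; it is judged then, once.
The state is a dict: "time_s": time; "joints": joint angles; "joint_vel": joint speeds; "joint_efforts": joint torques, N m; "eef_pos": TCP position; "orientation": TCP orientation; "force": force on the tool from outside, world axes, zero at the start; "torque": the same for the moment, N m; "opening": opening from 0.0 (shut) to 1.0 (fully open); "grip_force": force on a finger pad.
Only numpy, scipy, OpenCV 4.12 (cv2) and the standard library are available. Lean on these libraries where they do the work, as an engineer would, in place of code of your own. Each camera call takes 0.05 s, during which the arm holds its last target. There are 200 camera calls.

## Working session

There is one attempt and no reset: what is moved stays moved. The work goes in short steps, Python scripts to look and compute and a tool call to move; the robot and the scene stay as the last step left them, time stands still between calls to the robot, and variables do not carry over. Pictures are saved under pics/ and viewed, at most 14 in all, crops included, and the job is handed in when it is done.

Besides the shell and the picture viewer there is one more tool, called after ">>>" as name([rows], argument=value, ...), one row to a line, values as JSON. apply_moves: Moves the arm, as the interface text tells. Its arguments: {"type":"object","properties":{"moves":{"type":"array","items":{"type":"array","items":{"type":"number","minimum":-1,"maximum":1}}},"claw":{"type":"number"},"squeeze":{"type":"number"}},"required":["moves"]}

```bash
ls; mkdir -p pics
python3 - <<'E'
from station import env, vision
import cv2
for n in("top","scene"):
    im=vision.camera(n); cv2.imwrite(f"pics/{n}0.png",im[:,:,::-1]); 
    cv2.imwrite(f"pics/{n}0v.png",cv2.resize(im[:,:,::-1],(800,600),interpolation=cv2.INTER_CUBIC))
    print(vision.get_calibration(n))
print(env.get_obs(), env.hold_point_z)
E
```

```text
pics
{'fov_y': 43.803290892160135, 'cx': 256.5018999232854, 'cy': 190.15629594401457, 'eye': array([ 0.19643102, -0.00193797,  1.82807055]), 'attitude': array([ 0.16392743, -0.15129095, -1.49503171])}
{'fov_y': 43.802634758997385, 'cx': 256.5252672800849, 'cy': 192.94130913575157, 'eye': array([1.57614715, 0.27992634, 1.27827331]), 'attitude': array([0.50115119, 0.65629782, 1.707703  ])}
{'time_s': 0.1, 'joints': array([ 1.14648951,  0.42670858,  0.07385687,  1.60655277, -0.03412743,
        1.11080606, -0.06712036]), 'joint_vel': array([-0.00032158, -0.00242819,  0.00049545, -0.00050458,  0.00017074,
       -0.00115789, -0.0002845 ]), 'joint_efforts': array([ 9.09762428e-03, -9.51535821e+01,  3.77219751e+00, -4.64403069e+01,
        1.98544480e-02,  6.64020743e-03,  5.48120465e-05]), 'eef_pos': array([ 0.1830367 , -0.64928802,  0.20855034]), 'orientation': array([-3.11081584e+00, -4.30039333e-01,  3.63026024e-04]), 'force': array([-0.42029718,  0.30830019,  0.64713436]), 'torque': array([ 0.02192111,  0.04243095, -0.0406286 ]), 'grip_force': 0.0, 'opening': 0.9998994516573854} -0.0187
```

View pics/top0v.png

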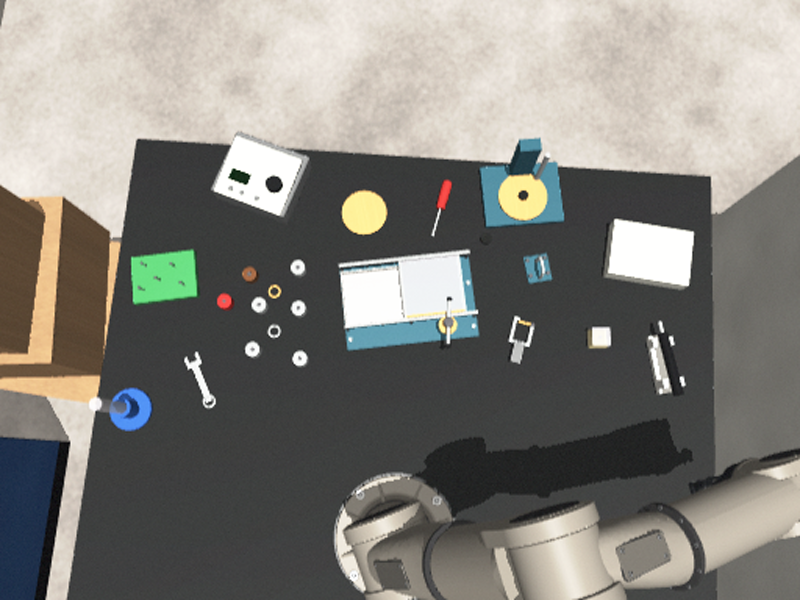

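View pics/scene0v.png

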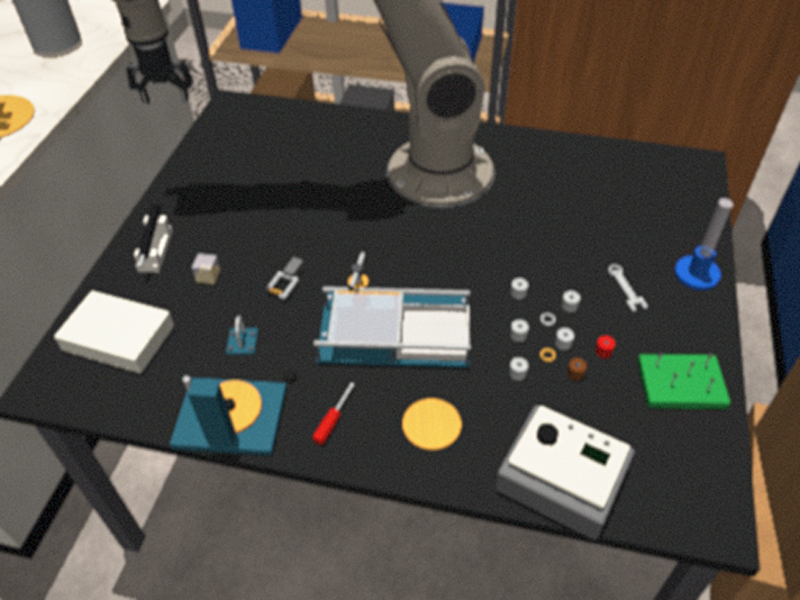

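The top view shows five white-topped plugs, at (298,268), (259,305), (298,309), (252,350) and (300,359) in the 800 px view. It also shows the brown and red look-alikes, the station at (410,300), the handle at (448,322), the hook at (518,340) and the loop at (540,267). The scene view agrees with this.

```bash
cat > h.py <<'E'
import numpy as np, cv2
from scipy.spatial.transform import Rotation as R
from station import env, vision
def cal(n):
    c=vision.get_calibration(n); return 192/np.tan(np.radians(c['fov_y'])/2),c['cx'],c['cy'],np.array(c['eye']),R.from_rotvec(c['attitude']).as_matrix()
def ray(n,u,v):
    f,cx,cy,e,M=cal(n); return e, M@np.array([(u-cx)/f,-(v-cy)/f,-1])
def onz(n,u,v,z):
    e,d=ray(n,u,v); return e+d*(z-e[2])/d[2]
def proj(n,p):
    f,cx,cy,e,M=cal(n); q=M.T@(np.asarray(p)-e); return cx+f*q[0]/-q[2], cy-f*q[1]/-q[2]
def tri(u1,u2):
    (a,d),(b,g)=ray('top',*u1),ray('scene',*u2)
    s=np.linalg.lstsq(np.c_[d,-g],b-a,rcond=None)[0]; p,q=a+d*s[0],b+g*s[1]
    return (p+q)/2,np.linalg.norm(p-q)
def snap(n,name): 
    im=vision.camera(n)[:,:,::-1].copy(); cv2.imwrite(f'pics/{name}.png',im); return im
def blobs(mask,lo,hi):
    k,l,s,c=cv2.connectedComponentsWithStats(mask.astype(np.uint8)); return [(c[i],s[i]) for i in range(1,k) if lo<=s[i][4]<=hi]
def plugs(n,im):
    hsv=cv2.cvtColor(im,cv2.COLOR_BGR2HSV); m=(hsv[...,2]>150)&(hsv[...,1]<60)
    return blobs(m,25,500),m
E
python3 - <<'E'
from h import *
np.set_printoptions(precision=4,suppress=True)
for n in('top','scene'):
    im=cv2.imread(f'pics/{n}0.png')
    print(n,'base',proj(n,[0,0,0]))
    for c,s in plugs(n,im)[0]:
        print(c.round(1),s, onz(n,*c,.032)[:2])
    hs=cv2.cvtColor(im,cv2.COLOR_BGR2HSV)
    b=(hs[...,0]>92)&(hs[...,0]<108)&(hs[...,1]>120)&(hs[...,2]>60)
    for c,s in blobs(b,60,5000): print('blue',c.round(1),s,onz(n,*c,.008)[:2])
t=cv2.imread('pics/top0.png'); 
a=cv2.resize(t[150:240,205:320],None,fx=6.9,fy=6.6,interpolation=cv2.INTER_CUBIC); cv2.imwrite('pics/c1.png',a[:600,:800])
a=cv2.resize(t[150:240,300:400],None,fx=6,fy=6,interpolation=cv2.INTER_CUBIC); cv2.imwrite('pics/c2.png',a)
E
```

```text
top base (np.float64(252.71037057917655), np.float64(342.8646823128978))
[278.8 141.9] [276 133   6  18  25] [ 0.7634 -0.0479]
[346.7 169.6] [345 164   4  13  27] [ 0.6701 -0.3171]
[190.1 170.7] [186 166   9  10  68] [0.6233 0.2875]
[165.2 194.6] [161 190   9  10  69] [0.5229 0.3736]
[190.5 196.6] [186 192  10  10  67] [0.5217 0.2761]
[331.7 218.7] [326 202  16  31 167] [ 0.4743 -0.2666]
[175.1 211.4] [171 208   9   8  35] [0.4606 0.3292]
[384.4 215. ] [379 209  12  13 152] [ 0.5026 -0.4656]
[421.6 233.5] [415 215  15  37 241] [ 0.4418 -0.6066]
[161.  223.1] [157 219   9  10  68] [0.4124 0.3776]
[127.9 242.6] [118 225  20  36 192] [0.3304 0.4934]
[191.4 229. ] [187 225  10   9  70] [0.3981 0.2604]
[241.  309.1] [225 303  37  17 136] [0.1184 0.051 ]
[323.4 366.6] [317 350  15  34 258] [-0.0599 -0.2575]
[390.1 380.3] [375 374  25  10 120] [-0.089  -0.4955]
[249.6 381. ] [236 378  28   6 128] [-0.1267  0.0018]
blue [337.7  99.4] [328  89  18  23 241] [ 0.967  -0.2755]
blue [353.2 120.9] [346 104  15  38 258] [ 0.8796 -0.3407]
blue [315.  115.9] [307 106  20  27 266] [ 0.8899 -0.1868]
bl
[... 1280 characters left out ...]
9 177  11  13  44] [ 0.5208 -0.2468]
[332.3 181.6] [328 178  10   8  65] [0.3991 0.2625]
[365.5 189.8] [361 186  10   8  65] [0.413  0.3799]
[332.4 208.5] [328 205  10   8  71] [0.5219 0.2784]
[361.6 213.9] [357 210  10   9  72] [0.5243 0.376 ]
[331.9 233.1] [327 229  11   9  82] [0.625  0.2896]
[220.1 253.2] [215 245  11  17  37] [ 0.7795 -0.0416]
[451.2 380.5] [448 376   6   8  31] [1.027  0.6477]
blue [276.4 191.2] [259 189  36   5 147] [0.4654 0.0743]
blue [208.2 202.6] [205 193   7  19  66] [ 0.5693 -0.1474]
blue [155.5 219.1] [145 210  20  17 176] [ 0.6782 -0.3008]
blue [238.4 228.8] [204 222  95  13 538] [ 0.6567 -0.0153]
blue [144.3 268.5] [ 109  242   74   49 2017] [ 0.8711 -0.2633]
```

View pics/c1.png

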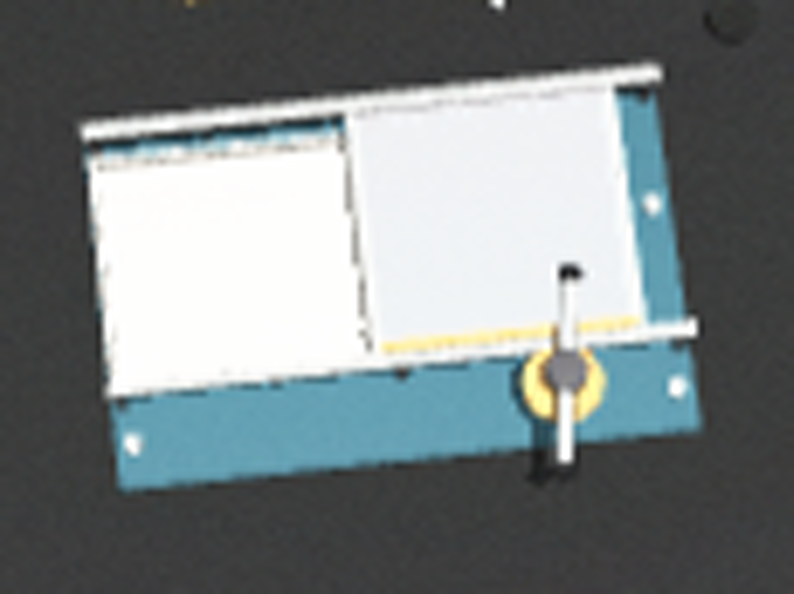

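View pics/c2.png

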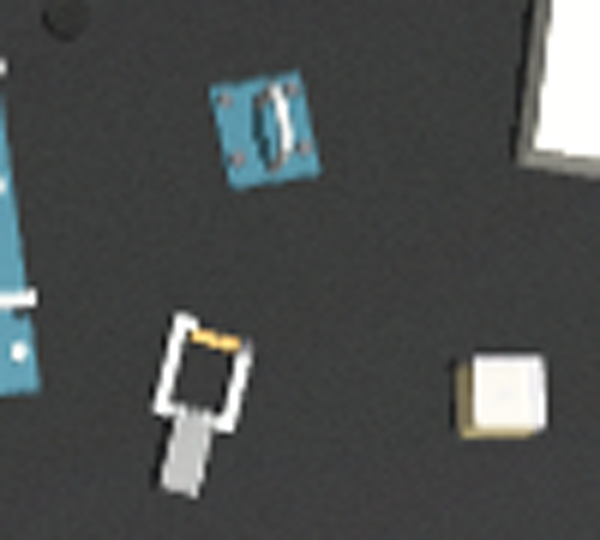

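In the crops, the base plate's front corners are at (120,490) and (702,428), the far rail runs from (82,130) to (662,70), and the hub is at (566,372) with bar ends at (570,271) and (565,462). In c2 the hook's block spans (182,455), the nose end is (180,318), the gate is brass at (215,340), and the loop plate's corners are (210,87), (298,72), (320,175) and (235,187).

Run:
```python
from h import *
np.set_printoptions(precision=4,suppress=True)
P=lambda x,y,z:onz('top',(x+.5)/6.9-.5+205,(y+.5)/6.6-.5+150,z)[:2]
Q=lambda x,y,z:onz('top',(x+.5)/6-.5+300,(y+.5)/6-.5+150,z)[:2]
fl,fr=P(120,490,.008),P(702,428,.008)
print('front',fl,fr,np.linalg.norm(fl-fr))
rl,rr=P(82,130,.066),P(662,70,.066); print('rail',rl,rr,np.linalg.norm(rl-rr))
nr=P(697,327,.066); print('near rail r',nr, np.linalg.norm(nr-rr))
yv=(fl-fr)/np.linalg.norm(fl-fr)+(rl-rr)/np.linalg.norm(rl-rr); yv/=np.linalg.norm(yv); xv=np.array([yv[1],-yv[0]])
print('yaw',np.arctan2(xv[1],xv[0]))
o1=(fl+fr)/2+.1025*xv; print('orig',o1)
hub=P(566,372,.112); print('hub',hub,'orig from hub',hub+.099*xv+.085*yv,'from rails',(nr+rr)/2+.163*yv)
tl=[P(88,160,.03),P(345,137,.03),P(110,397,.03),P(372,350,.03)]
print('tray corners',tl,'tray pred',o1+.085*yv)
a,b=P(570,271,.102),P(565,462,.102); print('bar',a,b,np.linalg.norm(a-b))
# loop
c=[Q(210,87,.005),Q(298,72,.005),Q(320,175,.005),Q(235,187,.005)]
print('loop plate',c,[np.linalg.norm(c[i]-c[i-1]) for i in range(4)])
xl=(c[0]-c[3])+(c[1]-c[2]); xl/=np.linalg.norm(xl); near=(c[2]+c[3])/2
print('loopyaw',np.arctan2(xl[1],xl[0]),'leg',near+.008*xl)
# hook
bk=[Q(162,487,.03),Q(197,497,.03),Q(214,412,.03),Q(175,405,.03)]
print('block',np.mean(bk,0),[np.linalg.norm(bk[i]-bk[i-1]) for i in range(4)],'dirs',[np.arctan2(*(d[::-1])) for d in (bk[3]-bk[0],bk[2]-bk[1])])
n=[Q(180,318,.019),Q(250,342,.019),Q(158,410,.019),Q(230,430,.019),Q(215,340,.019)]
print('arms',n,[np.arctan2(*(d[::-1])) for d in (n[0]-n[2],n[1]-n[3])])
```

```text
front [0.4288 0.1491] [ 0.4879 -0.1718] 0.32627703314171147
rail [0.6279 0.1828] [ 0.6859 -0.1341] 0.322141710096505
near rail r [ 0.5363 -0.1609] 0.15197660382258144
yaw 0.18158151573663184
orig [0.5592 0.0071]
hub [ 0.4974 -0.089 ] orig from hub [0.5794 0.0125] from rails [0.5817 0.0129]
tray corners [array([0.6189, 0.1816]), array([0.6428, 0.0388]), array([0.4795, 0.1573]), array([0.5171, 0.0148])] tray pred [0.5438 0.0907]
bar [ 0.5564 -0.0883] [ 0.4488 -0.0918] 0.1076975366943861
loop plate [array([ 0.6964, -0.2734]), array([ 0.7106, -0.3307]), array([ 0.6421, -0.3472]), array([ 0.6302, -0.2921])] [np.float64(0.06878620955026114), np.float64(0.05906636868398172), np.float64(0.07044981557156613), np.float64(0.05631317609199236)]
loopyaw 0.25612831744938735 leg [ 0.6439 -0.3176]
block [ 0.4519 -0.264 ] [np.float64(0.053004006039236475), np.float64(0.02272304010191793), np.float64(0.055361789566309445), np.float64(0.02494635326570813)] dirs [np.float64(-0.11507642885812844), np.float64(-0.15714156242328212)]
arms [array([ 0.5383, -0.2578]), array([ 0.5259, -0.3031]), array([ 0.4779, -0.2462]), array([ 0.4683, -0.2924]), array([ 0.5256, -0.2807])] [np.float64(-0.18993304673491207), np.float64(-0.18396575664540216)]
```

>>> apply_moves([
  [0.8, 0.6, 0, 0],
  [0.8, 0.6, 0, 0],
  [0.8, 0.6, 0, 0],
  [0.8, 0.6, 0, 0],
  [0.8, 0.6, 0, 0],
  [0.8, 0.6, 0, -0.94],
  [0.8, 0.6, 0, 0],
  [0.2, 0.8, 0, 0],
  [0.2, 0.8, 0, 0],
  [0.2, 0.8, 0, 0],
  [0.2, 0.8, 0, 0],
  [0, 0, 0, 0],
], claw=0.65, squeeze=50)

```text
time_s: 1.6
eef_pos: [0.5682, -0.2011, 0.209]
orientation: [-3.126, -0.293, -0.0]
force: [-0.1, -0.5, 0.1]
opening: 0.649
grip_force: 0.0
```

>>> apply_moves([
  [0.1, 0.85, 0, 0],
  [0.1, 0.85, 0, 0],
  [0.1, 0.85, 0, 0],
  [0.1, 0.85, 0, 0],
  [0.1, 0.85, 0, 0],
  [0.1, 0.85, 0, 0],
  [0.1, 0.85, 0, 0],
  [0.1, 0.85, 0, 0],
  [0.1, 0.85, -0.4, 0],
  [0.03, 0.51, -0.8, 0],
  [0, 0, -0.8, 0],
  [0, 0, 0, 0],
])

```text
time_s: 3.1
eef_pos: [0.621, 0.282, 0.0854]
orientation: [3.126, 0.283, -0.01]
force: [-0.1, -1.1, 1.4]
opening: 0.645
grip_force: 0.0
```

>>> apply_moves([
  [0.05, 0.1, -0.4, 0],
  [0, 0, -0.46, 0],
  [0, 0, -0.4, 0],
  [0, 0, 0, 0],
])

```text
time_s: 3.6
eef_pos: [0.626, 0.2892, 0.0133]
orientation: [3.128, 0.282, -0.002]
force: [-0.1, 0.2, 0.2]
opening: 0.649
grip_force: 0.0
```

>>> apply_moves([
  [0, 0, 0, 0],
  [0, 0, 0, 0],
  [0, 0, 0, 0],
  [0, 0, 0, 0],
], claw=0.2)

```text
time_s: 4.1
eef_pos: [0.6261, 0.29, 0.014]
orientation: [-3.129, -0.283, -0.001]
force: [-0.4, -0.8, 0.3]
opening: 0.201
grip_force: 0.0
```

Run:
```python
from h import *
t=snap('top','t1'); s=snap('scene','s1')
a=cv2.resize(t[140:260,130:330],None,fx=4,fy=4,interpolation=cv2.INTER_CUBIC)
b=cv2.resize(s[150:270,240:440],None,fx=4,fy=4,interpolation=cv2.INTER_CUBIC)
cv2.imwrite('pics/v1.png',cv2.resize(np.vstack([a,b]),(500,600)))
```

```text
(no output)
```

View pics/v1.png

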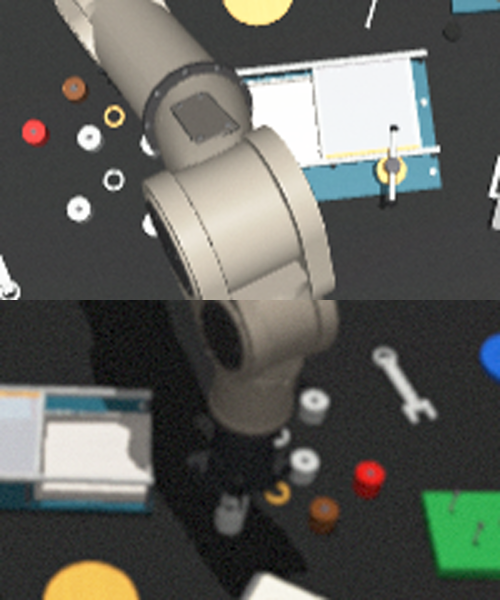

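The scene crop shows plug A in shadow at about (231,505), just beyond the gripper and not between the fingers. I'll measure it.

Run:
```python
from h import *
s=cv2.imread('pics/s1.png')
print(proj('scene',[.624,.2885,.032]),proj('scene',[.624,.2885,0]),proj('scene',[.626,.29,.014]))
a=cv2.resize(s[200:250,305:365],None,fx=10,fy=10,interpolation=cv2.INTER_CUBIC)
cv2.imwrite('pics/v2.png',np.clip(a.astype(float)*1.8,0,255))
```

```text
(np.float64(331.5866496367952), np.float64(232.75961994800747)) (np.float64(330.5718584876779), np.float64(238.59757591125688)) (np.float64(331.3931031645632), np.float64(236.63196921061405))[ WARN:0@0.603] global loadsave.cpp:1063 imwrite_ Unsupported depth image for selected encoder is fallbacked to CV_8U.
```

View pics/v2.png

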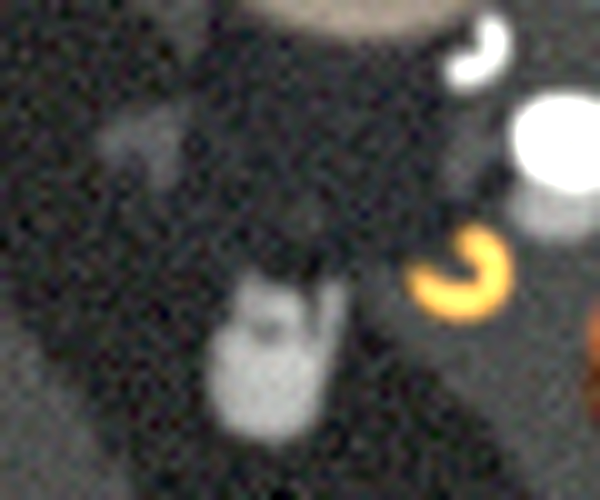

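Run:
```python
from h import *
o=env.get_obs(); print(o['time_s'],o['opening'],o['grip_force'],o['eef_pos'],o['force'],o['joints'])
for y in (-.045,-.02,0,.02,.045):
  for z in (.02,.05,.1): print(y,z,np.round(proj('scene',[.626-.18*y,.29+y,z]),1))
```

```text
4.2 0.2063107010142733 0.0 [0.6259641  0.28999651 0.01375449] [ 0.55931501  0.661137   -0.7567174 ] [-0.3382654   0.66795727 -0.26588224  1.68754066  0.22529061  0.81601601
 -2.09467513]
-0.045 0.02 [317.5 235.1]
-0.045 0.05 [318.2 229.5]
-0.045 0.1 [319.5 219.8]
-0.02 0.02 [325.3 235.3]
-0.02 0.05 [326.2 229.8]
-0.02 0.1 [327.7 220.1]
0 0.02 [331.6 235.5]
0 0.05 [332.6 230. ]
0 0.1 [334.3 220.3]
0.02 0.02 [337.9 235.7]
0.02 0.05 [338.9 230.2]
0.02 0.1 [340.8 220.5]
0.045 0.02 [345.8 236. ]
0.045 0.05 [346.9 230.4]
0.045 0.1 [349.  220.8]
```

>>> apply_moves([
  [0, 0, 0, 0],
  [0, 0, 0, 0],
  [0, 0, 0, 0],
  [0, 0, 0, 0],
], claw=0)

```text
time_s: 4.7
eef_pos: [0.6259, 0.29, 0.0136]
orientation: [-3.129, -0.284, -0.0]
force: [-0.3, 0.5, 0.6]
opening: -0.002
grip_force: 0.0
```

>>> apply_moves([
  [0, 0, 0.8, 0],
  [0, 0, 0.8, 0],
  [0, 0, 0.8, 0],
  [0, -0.8, 0.4, 0],
  [0, -0.8, 0, 0],
  [0, -0.8, 0, 0],
  [0, -0.8, 0, 0],
  [0, -0.8, 0, 0],
  [0, -0.8, 0, 0],
  [0, 0, 0, 0],
], claw=0.65)

```text
time_s: 5.95
eef_pos: [0.6258, -0.0029, 0.1816]
orientation: [3.128, 0.274, -0.0]
force: [0.0, 1.2, 0.1]
opening: 0.649
grip_force: 0.0
```

Run:
```python
from h import *
np.set_printoptions(precision=4,suppress=True)
for n in('top','scene'):
    im=snap(n,n+'2')
    for c,s in plugs(n,im)[0]:
        w=onz(n,*c,.032)[:2]
        if w[1]>.15 and .3<w[0]<.75: print(n,c.round(1),s,w)
```

```text
top [190.1 170.7] [186 166   9  10  69] [0.6236 0.2876]
top [165.2 194.5] [161 190   9  10  70] [0.5232 0.3735]
top [190.5 196.6] [186 192  10  10  69] [0.5217 0.2762]
top [175.1 211.4] [171 208   9   8  35] [0.4606 0.3292]
top [161.  223.1] [157 219   9  10  69] [0.4124 0.3776]
top [128.  242.7] [118 225  20  36 194] [0.3298 0.4932]
top [191.5 228.9] [187 224  10  10  74] [0.3986 0.2602]
scene [401.4 184.8] [390 171  24  27 154] [0.362  0.5008]
scene [332.4 181.7] [328 178  10   8  61] [0.3994 0.2627]
scene [365.4 189.8] [361 186  10   8  63] [0.4129 0.3797]
scene [332.3 208.5] [328 205  10   8  69] [0.522  0.2781]
scene [361.5 213.9] [357 210  10   9  71] [0.5245 0.3758]
scene [331.9 233.1] [327 229  11   9  80] [0.6251 0.2897]
```

Run:
```python
from h import *
o=env.get_obs(); p=o['eef_pos']; print(p)
s=cv2.imread('pics/scene2.png'); q=proj('scene',p); print(q)
u,v=map(int,q); u0,v0=u-50,v-60
a=cv2.resize(s[v0:v0+90,u0:u0+100],None,fx=6,fy=6,interpolation=cv2.INTER_CUBIC)
a=np.clip(a*1.6,0,255).astype(np.uint8)
cv2.circle(a,(int((q[0]-u0+.5)*6),int((q[1]-v0+.5)*6)),4,(0,0,255),-1)
cv2.imwrite('pics/v3.png',a); print(u0,v0)
```

```text
[0.62590952 0.00186813 0.18168394]
(np.float64(243.96497612208276), np.float64(187.9629962152068))
193 127
```

View pics/v3.png

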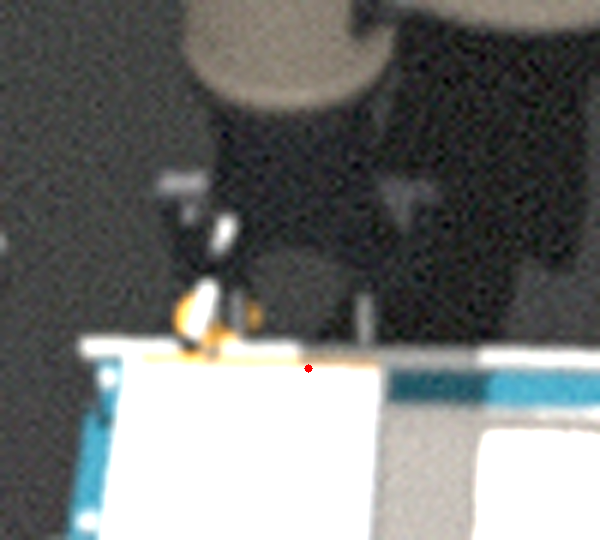

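>>> apply_moves([
  [-0.7, 0.8, 0, 0],
  [-0.7, 0.8, 0, 0],
  [-0.7, 0.8, 0, 0],
  [-0.67, 0.9, 0, 0],
  [0, 0, -0.7, 0],
  [0, 0, -0.7, 0],
  [0, 0, -0.7, 0],
  [0, 0, -0.4, 0],
  [0, 0, 0, 0],
  [0, 0, 0, 0],
  [0, 0, 0, 0],
], claw=0)

```text
time_s: 7.42
eef_pos: [0.4658, 0.1938, 0.0328]
orientation: [-3.128, -0.284, -0.003]
force: [-0.0, 0.1, 0.6]
opening: -0.002
grip_force: 0.0
```

Run:
```python
from h import *
s=snap('scene','s3')
o=env.get_obs(); p=o['eef_pos']; print(p,o['opening'])
q=proj('scene',p); print(q)
u,v=map(int,q); u0,v0=u-35,v-35
a=cv2.resize(s[v0:v0+60,u0:u0+70],None,fx=9,fy=9,interpolation=cv2.INTER_CUBIC)
a=np.clip(a*1.8,0,255).astype(np.uint8)
cv2.circle(a,(int((q[0]-u0+.5)*9),int((q[1]-v0+.5)*9)),4,(0,0,255),-1)
cv2.imwrite('pics/v4.png',a); print(u0,v0)
```

```text
[0.46575793 0.1936254  0.03271661] -0.0004608991024734131
(np.float64(310.1457475114414), np.float64(192.08327066557146))
275 157
```

View pics/v4.png

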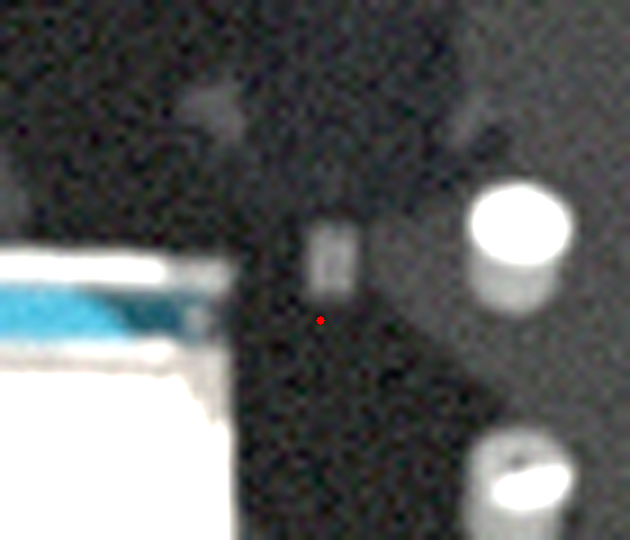

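The shut tips' light pads end at (331,300), but the projection puts them at (320,321). So the reported pose and the camera disagree by about 10 mm. I'll touch the bench to separate the height error from the rest.

>>> apply_moves([
  [0, 0, -0.15, 0],
  [0, 0, -0.15, 0],
  [0, 0, -0.1, 0],
  [0, 0, -0.05, 0],
  [0, 0, 0, 0],
  [0, 0, 0, 0],
])

```text
time_s: 8.22
eef_pos: [0.4652, 0.1933, 0.0047]
orientation: [-3.129, -0.283, -0.0]
force: [-0.5, 0.0, -0.1]
opening: -0.0
grip_force: 0.0
```

>>> apply_moves([
  [0, 0, -0.05, 0],
  [0, 0, -0.05, 0],
  [0, 0, 0, 0],
])

```text
time_s: 8.6
eef_pos: [0.465, 0.1931, -0.0017]
orientation: [3.129, 0.283, -0.001]
force: [-0.6, 0.5, 0.5]
opening: -0.003
grip_force: 0.0
```

>>> apply_moves([
  [0, 0, -0.05, 0],
  [0, 0, -0.05, 0],
  [0, 0, 0, 0],
])

```text
time_s: 8.98
eef_pos: [0.465, 0.1931, -0.0077]
orientation: [3.129, 0.284, -0.001]
force: [-0.6, -0.1, 0.0]
opening: -0.004
grip_force: 0.0
```

>>> apply_moves([
  [0, 0, -0.05, 0],
  [0, 0, 0, 0],
])

```text
time_s: 9.22
eef_pos: [0.465, 0.1931, -0.0106]
orientation: [3.129, 0.283, -0.001]
force: [-0.5, 0.2, -0.3]
opening: 0.006
grip_force: 0.0
```

>>> apply_moves([
  [0, 0, -0.05, 0],
  [0, 0, 0, 0],
])

```text
time_s: 9.48
eef_pos: [0.4653, 0.1939, -0.0134]
orientation: [-3.128, -0.284, -0.001]
force: [-1.2, 5.0, 1.2]
opening: 0.001
grip_force: 0.0
```

>>> apply_moves([
  [0, 0, -0.05, 0],
  [0, 0, 0, 0],
])

```text
time_s: 9.72
eef_pos: [0.4657, 0.1953, -0.0159]
orientation: [-3.126, -0.286, -0.003]
force: [-1.1, 11.9, 5.1]
opening: -0.002
grip_force: 0.0
```

>>> apply_moves([
  [0, 0, -0.05, 0],
  [0, 0, 0, 0],
])

```text
time_s: 9.98
eef_pos: [0.4665, 0.1971, -0.0183]
orientation: [-3.124, -0.288, -0.006]
force: [-0.8, 19.2, 9.5]
opening: -0.007
grip_force: 0.0
```

Contact was most likely the gripper body on the rail's left end. I'll back off and probe in open bench space.

>>> apply_moves([
  [0, 0.1, 0.5, 0],
  [0, 0, 0.9, 0],
  [0, 0, 0.9, 0],
  [-0.8, 0.65, 0, 0],
  [-0.8, 0.65, 0, 0],
  [-0.8, 0.65, 0, 0],
  [0, 0, 0, 0],
  [0, 0, -0.7, 0],
  [0, 0, -0.7, 0],
  [0, 0, -0.6, 0],
  [0, 0, 0, 0],
  [0, 0, 0, 0],
])

```text
time_s: 11.48
eef_pos: [0.3217, 0.3163, -0.0005]
orientation: [-3.129, -0.283, -0.001]
force: [1.0, 0.3, 0.8]
opening: -0.003
grip_force: 0.0
```

>>> apply_moves([
  [0, 0, -0.05, 0],
  [0, 0, -0.05, 0],
  [0, 0, -0.05, 0],
  [0, 0, 0, 0],
])

```text
time_s: 11.98
eef_pos: [0.3211, 0.3161, -0.0105]
orientation: [3.129, 0.284, -0.0]
force: [0.7, -0.2, -0.2]
opening: 0.001
grip_force: 0.0
```

Run:
```python
from h import *
t=snap('top','t4'); s=snap('scene','s4')
o=env.get_obs(); p=o['eef_pos']; print(p,o['opening'],o['force'],proj('top',p),proj('scene',p))
def crop(im,n,w):
    q=proj(n,p);u,v=map(int,q);u0,v0=u-w,v-w
    a=cv2.resize(im[v0:v0+2*w,u0:u0+2*w],(400,400),interpolation=cv2.INTER_CUBIC); a=np.clip(a*1.8,0,255).astype(np.uint8)
    k=400/2/w; cv2.circle(a,(int((q[0]-u0+.5)*k),int((q[1]-v0+.5)*k)),3,(0,0,255),-1); print(n,u0,v0,k); return a
cv2.imwrite('pics/v5.png',np.hstack([crop(t,'top',40),crop(s,'scene',30)]))
```

```text
[ 0.3210869   0.31619414 -0.01038978] -0.00266869742791092 [ 0.55612036 -0.41030465  0.25394565] (np.float64(176.47688868679433), np.float64(249.277439133847)) (np.float64(348.30268217258276), np.float64(176.57993544622934))
top 136 209 5.0
scene 318 146 6.666666666666667
```

View pics/v5.png

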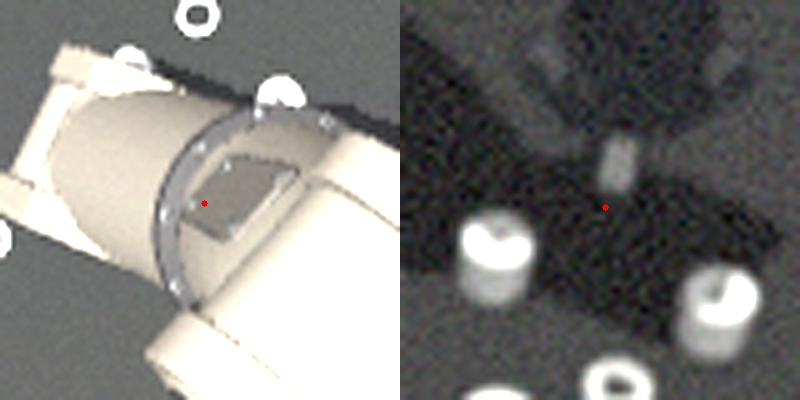

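In the scene view the shut tips end at (618,193) in the right half, while the projection is at (605,207), so the pose report has a consistent bias.

>>> apply_moves([
  [0, 0, -0.05, 0],
  [0, 0, -0.05, 0],
  [0, 0, 0, 0],
])

```text
time_s: 12.45
eef_pos: [0.321, 0.3161, -0.0167]
orientation: [3.128, 0.284, -0.001]
force: [-0.2, -0.7, -0.3]
opening: -0.0
grip_force: 0.0
```

>>> apply_moves([
  [0, 0, -0.05, 0],
  [0, 0, -0.05, 0],
  [0, 0, 0, 0],
])

```text
time_s: 12.82
eef_pos: [0.3212, 0.3162, -0.0221]
orientation: [3.129, 0.284, 0.001]
force: [-2.6, -3.3, 16.6]
opening: -0.004
grip_force: 8.3
```

Run:
```python
from h import *
np.set_printoptions(precision=4,suppress=True)
print('s4',onz('scene',318+218/6.667-.5,146+193/6.667-.5,.010),'read',[.3211,.3162,-.0104])
print('s3',onz('scene',275+331/9-.5,157+300/9-.5,.053),'read',[.4658,.1936,.0327])
print('s3 lower',onz('scene',275+331/9-.5,157+300/9-.5,.043))
```

```text
s4 [0.3287 0.3212 0.01  ] read [0.3211, 0.3162, -0.0104]
s3 [0.4728 0.1972 0.053 ] read [0.4658, 0.1936, 0.0327]
s3 lower [0.4638 0.1965 0.043 ]
```

>>> apply_moves([
  [0, 0, 0.1, 0],
  [0, 0, 0.2, 0],
  [0, 0, 0, 0],
])

```text
time_s: 13.2
eef_pos: [0.3217, 0.3167, -0.0035]
orientation: [-3.128, -0.283, -0.002]
force: [0.1, 1.0, -0.1]
opening: 0.003
grip_force: 0.0
```

>>> apply_moves([
  [0, 0, 0.53, 0],
  [0, 0, 0.53, 0],
  [0.58, -0.5, 0, 0],
  [0.58, -0.5, 0, 0],
  [0, 0, 0, 0],
  [0, 0, -0.6, 0],
  [0, 0, -0.3, 0],
  [0, 0, -0.3, 0],
  [0, 0, 0, 0],
], claw=0.65)

```text
time_s: 14.32
eef_pos: [0.3895, 0.2562, -0.0137]
orientation: [3.128, 0.285, -0.003]
force: [0.3, -0.1, -0.1]
opening: 0.651
grip_force: 0.0
```

>>> apply_moves([
  [0, 0, 0, 0],
  [0, 0, 0, 0],
  [0, 0, 0, 0],
  [0, 0, 0, 0],
], claw=0.2)

```text
time_s: 14.82
eef_pos: [0.3909, 0.2569, -0.0119]
orientation: [-3.128, -0.284, -0.002]
force: [-4.5, 1.4, 8.6]
opening: 0.404
grip_force: 49.5
```

>>> apply_moves([
  [0, 0, 0.3, 0],
  [0, 0, 0.6, 0],
  [0, 0, 0.6, 0],
  [0.5, -0.55, 0, 0],
  [0.55, -0.6, 0, 0],
  [0.55, -0.6, 0, 0],
  [0.53, -0.57, 0, 0],
  [0, 0, 0, 0],
  [0, 0, 0, 0],
])

```text
time_s: 15.95
eef_pos: [0.5183, 0.1171, 0.0775]
orientation: [-3.129, -0.283, -0.0]
force: [-0.1, 0.5, -2.9]
opening: 0.399
grip_force: 50.4
```

Run:
```python
from h import *
s=snap('scene','s5')
o=env.get_obs(); p=o['eef_pos']; print(p,o['opening'],o['grip_force'])
P=p+[.0075,.003,.0205]; q=proj('scene',P); print(q)
u,v=map(int,q); u0,v0=u-40,v-30
a=cv2.resize(s[v0:v0+60,u0:u0+80],None,fx=7,fy=7,interpolation=cv2.INTER_CUBIC)
a=np.clip(a*1.5,0,255).astype(np.uint8)
cv2.circle(a,(int((q[0]-u0+.5)*7),int((q[1]-v0+.5)*7)),3,(0,0,255),-1)
cv2.imwrite('pics/v6.png',a); print(u0,v0)
```

```text
[0.51800894 0.11761279 0.07745556] 0.40714014642956137 50.404048562049866
(np.float64(286.90435055269654), np.float64(188.64945675986186))
246 158
```

View pics/v6.png

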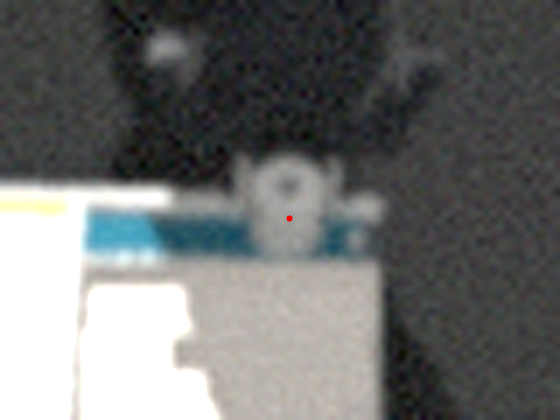

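The held plug is clear in the view, with its dimple at (288,186), upright between the pads.

Run:
```python
from h import *
print(onz('scene',286.7,184.1,.1214), onz('scene',286.7,184.1,.118))
```

```text
[0.52680701 0.11936882 0.1214    ] [0.52372304 0.11889695 0.118     ]
```

>>> apply_moves([
  [0.02, 0.05, -0.4, 0],
  [0, 0, -0.4, 0],
  [0, 0, -0.25, 0],
  [0, 0, -0.15, 0],
  [0, 0, 0, 0],
  [0, 0, 0, 0],
])

```text
time_s: 16.75
eef_pos: [0.5201, 0.1202, 0.0058]
orientation: [-3.129, -0.284, -0.001]
force: [-0.5, -0.2, -2.3]
opening: 0.398
grip_force: 50.4
```

>>> apply_moves([
  [0, 0, -0.05, 0],
  [0, 0, -0.03, 0],
  [0, 0, 0, 0],
])

```text
time_s: 17.12
eef_pos: [0.5197, 0.12, 0.0003]
orientation: [-3.129, -0.283, 0.0]
force: [-0.4, -0.6, -1.4]
opening: 0.399
grip_force: 50.4
```

>>> apply_moves([
  [0, 0, -0.03, 0],
  [0, 0, 0, 0],
])

```text
time_s: 17.38
eef_pos: [0.5199, 0.12, -0.0]
orientation: [3.128, 0.283, 0.001]
force: [-11.2, -3.8, 31.0]
opening: 0.399
grip_force: 53.6
```

>>> apply_moves([
  [0, 0, 0.025, 0],
  [0, 0, 0, 0],
])

```text
time_s: 17.62
eef_pos: [0.5199, 0.12, 0.0002]
orientation: [-3.129, -0.283, -0.001]
force: [-0.6, 0.2, 1.5]
opening: 0.395
grip_force: 50.5
```

>>> apply_moves([
  [0, 0, 0, 0],
  [0, 0, 0, 0],
  [0, 0, 0.3, 0],
  [0, 0, 0.6, 0],
  [0, 0, 0.7, 0],
  [0, 0.6, 0, 0],
  [0, 0, 0, 0],
], claw=0.53)

```text
time_s: 18.5
eef_pos: [0.52, 0.1588, 0.098]
orientation: [-3.127, -0.288, -0.004]
force: [-0.2, 0.0, 0.1]
opening: 0.527
grip_force: 0.0
```

>>> apply_moves([
  [-0.47, 0.9, 0, 0],
  [-0.47, 0.9, 0, 0],
  [-0.47, 0.9, 0, 0],
  [-0.47, 0.9, 0, 0],
  [0, 0, -0.3, 0],
  [0, 0, -0.6, 0],
  [0, 0, -0.6, 0],
  [0, 0, -0.28, 0],
  [0, 0, 0, 0],
  [0, 0, 0, 0],
], claw=0.65)

```text
time_s: 19.75
eef_pos: [0.4076, 0.3723, -0.0096]
orientation: [-3.128, -0.283, -0.002]
force: [-0.5, -0.0, -0.5]
opening: 0.651
grip_force: 0.0
```

>>> apply_moves([
  [0, 0, 0, 0],
  [0, 0, 0, 0],
  [0, 0, 0, 0],
  [0, 0, 0, 0],
], claw=0.2)

```text
time_s: 20.25
eef_pos: [0.4077, 0.373, -0.0091]
orientation: [-3.127, -0.284, -0.003]
force: [-2.2, -1.9, 12.2]
opening: 0.404
grip_force: 48.5
```

>>> apply_moves([
  [0, 0, 0.3, 0],
  [0, 0, 0.6, 0],
  [0, 0, 0.6, 0],
  [0.58, -0.8, 0, 0],
  [0.59, -0.8, 0, 0],
  [0.59, -0.8, 0, 0],
  [0.59, -0.8, 0, 0],
  [0.59, -0.8, 0, 0],
  [0, 0, -0.3, 0],
  [0, 0, -0.6, 0],
  [0, 0, -0.3, 0],
  [0, 0, 0, 0],
])

```text
time_s: 21.75
eef_pos: [0.5824, 0.1323, 0.0068]
orientation: [3.129, 0.285, -0.003]
force: [0.5, 0.0, -2.1]
opening: 0.402
grip_force: 50.6
```

>>> apply_moves([
  [0, 0, -0.03, 0],
  [0, 0, -0.02, 0],
  [0, 0, 0, 0],
])

```text
time_s: 22.12
eef_pos: [0.5836, 0.1321, 0.0049]
orientation: [-3.129, -0.284, -0.001]
force: [1.3, -0.7, -2.9]
opening: 0.397
grip_force: 50.6
```

>>> apply_moves([
  [0, 0, -0.025, 0],
  [0, 0, 0, 0],
])

```text
time_s: 22.38
eef_pos: [0.5835, 0.132, 0.003]
orientation: [-3.129, -0.284, -0.001]
force: [-0.2, -0.9, 0.9]
opening: 0.397
grip_force: 51.0
```

>>> apply_moves([
  [0, 0, 0, 0],
  [0, 0, 0, 0],
  [0, 0, 0.3, 0],
  [0, 0, 0.6, 0],
  [0, 0, 0.7, 0],
  [-0.22, 0.8, 0, 0],
  [-0.22, 0.8, 0, 0],
  [-0.22, 0.8, 0, 0],
  [-0.22, 0.8, 0, 0],
  [-0.22, 0.77, 0, 0],
  [0, 0, -0.4, 0],
  [0, 0, 0, 0],
], claw=0.53)

```text
time_s: 23.88
eef_pos: [0.5165, 0.3699, 0.0745]
orientation: [3.128, 0.285, -0.003]
force: [0.3, 0.7, 0.2]
opening: 0.531
grip_force: 0.0
```

>>> apply_moves([
  [0, 0, -0.5, 0],
  [0, 0, -0.5, 0],
  [0, 0, -0.4, 0],
  [0, 0, 0, 0],
  [0, 0, 0, 0],
], claw=0.65)

```text
time_s: 24.5
eef_pos: [0.5183, 0.3703, -0.0075]
orientation: [-3.128, -0.282, -0.002]
force: [0.1, 0.0, -0.2]
opening: 0.649
grip_force: 0.0
```

>>> apply_moves([
  [0, 0, 0, 0],
  [0, 0, 0, 0],
  [0, 0, 0, 0],
  [0, 0, 0, 0],
], claw=0.2)

```text
time_s: 25.0
eef_pos: [0.5182, 0.3708, -0.0073]
orientation: [-3.128, -0.283, -0.003]
force: [-2.0, -2.5, 12.1]
opening: 0.401
grip_force: 48.5
```

>>> apply_moves([
  [0, 0, 0.3, 0],
  [0, 0, 0.6, 0],
  [0, 0, 0.7, 0],
  [0.25, -0.83, 0, 0],
  [0.25, -0.84, 0, 0],
  [0.26, -0.84, 0, 0],
  [0.26, -0.83, 0, 0],
  [0.26, -0.83, 0, 0],
  [0, -0.83, 0, 0],
  [0, 0, -0.3, 0],
  [0, 0, -0.6, 0],
  [0, 0, -0.4, 0],
])

```text
time_s: 26.5
eef_pos: [0.5937, 0.0707, 0.0083]
orientation: [-3.128, -0.284, 0.0]
force: [1.1, 0.3, -3.3]
opening: 0.399
grip_force: 50.5
```

>>> apply_moves([
  [0, 0, 0, 0],
  [0, 0, 0, 0],
])

```text
time_s: 26.75
eef_pos: [0.5947, 0.0709, 0.0101]
orientation: [-3.128, -0.284, -0.002]
force: [-0.1, -0.1, -1.9]
opening: 0.395
grip_force: 50.5
```

>>> apply_moves([
  [0, 0, -0.04, 0],
  [0, 0, -0.03, 0],
  [0, 0, 0, 0],
])

```text
time_s: 27.12
eef_pos: [0.5943, 0.0702, 0.0048]
orientation: [-3.129, -0.283, -0.001]
force: [0.6, 0.5, -1.8]
opening: 0.403
grip_force: 50.5
```

>>> apply_moves([
  [0, 0, -0.015, 0],
  [0, 0, 0, 0],
])

```text
time_s: 27.38
eef_pos: [0.5943, 0.0702, 0.0047]
orientation: [3.129, 0.283, 0.001]
force: [-4.8, -1.6, 14.4]
opening: 0.398
grip_force: 52.2
```

>>> apply_moves([
  [0, 0, 0, 0],
  [0, 0, 0, 0],
  [0, 0, 0.3, 0],
  [0, 0, 0.6, 0],
  [0, 0, 0.7, 0],
  [0, 0, 0, 0],
  [0, 0, 0, 0],
], claw=0.53)

```text
time_s: 28.25
eef_pos: [0.5942, 0.0701, 0.1002]
orientation: [3.129, 0.283, 0.001]
force: [-0.6, 0.2, -0.5]
opening: 0.529
grip_force: 0.0
```

Run:
```python
from h import *
for n in('top','scene'):
    im=snap(n,n+'6')
    for c,s in plugs(n,im)[0]:
        w=onz(n,*c,.032)[:2]
        if w[1]>.18 and .3<w[0]<.75: print(n,c.round(1),s,w)
```

```text
top [190.2 170.6] [186 166   9  10  70] [0.62386108 0.28752871]
top [190.5 196.6] [186 192  10  10  68] [0.52195086 0.27604888]
top [175.1 211.4] [171 208   9   8  35] [0.46063836 0.32916052]
top [128.  242.8] [118 225  20  36 195] [0.32951316 0.49308172]
scene [401.6 185. ] [390 171  24  27 152] [0.3628769  0.50137325]
scene [332.4 208.5] [328 205  10   8  68] [0.52218425 0.27826096]
scene [332. 233.] [327 229  11   9  81] [0.62485344 0.28978637]
```

>>> apply_moves([
  [0.08, 0.7, 0, 0],
  [0.08, 0.72, 0, 0],
  [0.08, 0.72, 0, 0],
  [0.08, 0.72, 0, 0],
  [0.06, 0.72, 0, 0],
  [0, 0, -0.4, 0],
  [0, 0, -0.6, 0],
  [0, 0, -0.5, 0],
  [0, 0, -0.3, 0],
  [0, 0, 0, 0],
  [0, 0, 0, 0],
], claw=0.65)

```text
time_s: 29.72
eef_pos: [0.6175, 0.2853, -0.0074]
orientation: [-3.128, -0.283, -0.002]
force: [-0.2, -0.1, 1.1]
opening: 0.65
grip_force: 0.0
```

>>> apply_moves([
  [0, 0, 0, 0],
  [0, 0, 0, 0],
  [0, 0, 0, 0],
  [0, 0, 0, 0],
], claw=0.2)

```text
time_s: 30.22
eef_pos: [0.6176, 0.2855, -0.0067]
orientation: [-3.128, -0.283, -0.003]
force: [-1.1, 0.3, 7.2]
opening: 0.402
grip_force: 48.9
```

>>> apply_moves([
  [0, 0, 0.3, 0],
  [0, 0, 0.6, 0],
  [0, 0, 0.7, 0],
  [-0.29, -0.76, 0, 0],
  [-0.29, -0.76, 0, 0],
  [-0.29, -0.76, 0, 0],
  [-0.29, -0.75, 0, 0],
  [-0.3, -0.75, 0, 0],
  [0, 0, -0.3, 0],
  [0, 0, -0.6, 0],
  [0, 0, -0.42, 0],
  [0, 0, 0, 0],
])

```text
time_s: 31.72
eef_pos: [0.5285, 0.0587, 0.0078]
orientation: [-3.128, -0.285, 0.004]
force: [-0.2, -0.3, -1.6]
opening: 0.398
grip_force: 50.3
```

>>> apply_moves([
  [0, 0, -0.03, 0],
  [0, 0, -0.02, 0],
  [0, 0, 0, 0],
])

```text
time_s: 32.1
eef_pos: [0.5297, 0.0582, 0.0062]
orientation: [3.129, 0.283, 0.002]
force: [-0.2, -0.5, -1.7]
opening: 0.401
grip_force: 50.3
```

>>> apply_moves([
  [0, 0, -0.018, 0],
  [0, 0, 0, 0],
])

```text
time_s: 32.35
eef_pos: [0.5297, 0.0582, 0.0052]
orientation: [3.129, 0.283, 0.001]
force: [-4.1, -0.6, 11.8]
opening: 0.399
grip_force: 51.8
```

>>> apply_moves([
  [0, 0, 0, 0],
  [0, 0, 0, 0],
  [0, 0, 0.3, 0],
  [0, 0, 0.6, 0],
  [0, 0, 0.7, 0],
  [-0.05, 0.72, 0, 0],
  [-0.05, 0.72, 0, 0],
  [-0.05, 0.72, 0, 0],
  [-0.05, 0.72, 0, 0],
  [-0.05, 0.71, 0, 0],
  [0, 0, 0, 0],
  [0, 0, 0, 0],
], claw=0.53)

```text
time_s: 33.85
eef_pos: [0.5144, 0.2731, 0.1011]
orientation: [3.129, 0.283, 0.0]
force: [0.5, -0.6, 0.2]
opening: 0.528
grip_force: 0.0
```

Run:
```python
from h import *
t=snap('top','t7'); s=snap('scene','s7')
a=cv2.resize(t[160:220,205:285],(560,420),interpolation=cv2.INTER_CUBIC)
b=cv2.resize(s[175:245,195:310],(575,350),interpolation=cv2.INTER_CUBIC)
b=cv2.resize(b,(560,180+0)) if 0 else b
c=np.zeros((600,800,3),np.uint8); c[:300,:400]=cv2.resize(a,(400,300)); c[300:,:]=0; c[300:600,:490]=cv2.resize(b,(490,300)); cv2.imwrite('pics/v7.png',c)
print(env.get_obs()['eef_pos'])
```

```text
[0.51472918 0.27230017 0.10084294]
```

View pics/v7.png

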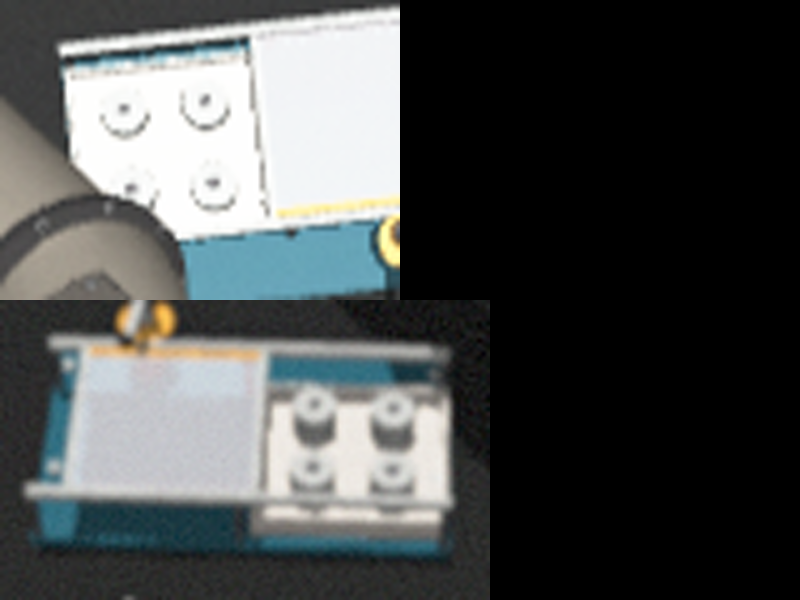

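Four plugs stand in the tray, with dimples at (125,108), (205,101), (131,189) and (213,184) in the top crop. The middle is free.

Run:
```python
from h import *
xv=np.array([.9836,.1806]);yv=np.array([-.1806,.9836]);c=np.array([.565,.097])
P=[]
for x,y in((125,108),(205,101),(131,189),(213,184)):
    p=onz('top',204.6+x/5,159.6+y/5,.044)[:2];P.append(p);print(p,(p-c)@xv,(p-c)@yv)
print(np.mean(P,0))
```

```text
[0.58992019 0.13081708] 0.03061886043693352 0.028761898830555296
[0.59969119 0.07011633] 0.029267068163336376 -0.032708006786844074
[0.52731862 0.12111665] -0.03270794223998375 0.030526398002156174
[0.53554758 0.05919992] -0.03579609709098951 -0.03186104850166125
[0.56311939 0.0953125 ]
```

>>> apply_moves([
  [0, 0, -0.4, 0],
  [0, 0, -0.6, 0],
  [0, 0, -0.5, 0],
  [0, 0, -0.31, 0],
  [0, 0, 0, 0],
  [0, 0, 0, 0],
], claw=0.65)

```text
time_s: 34.7
eef_pos: [0.515, 0.2738, -0.0072]
orientation: [-3.128, -0.283, -0.002]
force: [0.7, 0.9, 0.8]
opening: 0.648
grip_force: 0.0
```

>>> apply_moves([
  [0, 0, 0, 0],
  [0, 0, 0, 0],
  [0, 0, 0, 0],
  [0, 0, 0, 0],
], claw=0.2)

```text
time_s: 35.2
eef_pos: [0.515, 0.2741, -0.0068]
orientation: [-3.128, -0.283, -0.003]
force: [-3.1, -1.2, 10.4]
opening: 0.402
grip_force: 48.6
```

>>> apply_moves([
  [0, 0, 0.3, 0],
  [0, 0, 0.6, 0],
  [0, 0, 0.7, 0],
  [0.17, -0.74, 0, 0],
  [0.17, -0.75, 0, 0],
  [0.18, -0.75, 0, 0],
  [0.18, -0.74, 0, 0],
  [0, 0, 0, 0],
  [0, 0, -0.3, 0],
  [0, 0, -0.3, 0],
  [0, 0, 0, 0],
])

```text
time_s: 36.58
eef_pos: [0.5547, 0.0956, 0.0498]
orientation: [-3.128, -0.286, 0.005]
force: [-0.8, -0.3, -2.0]
opening: 0.398
grip_force: 50.4
```

>>> apply_moves([
  [0.01, 0, -0.3, 0],
  [0, 0, -0.3, 0],
  [0, 0, -0.13, 0],
  [0, 0, 0, 0],
  [0, 0, 0, 0],
])

```text
time_s: 37.2
eef_pos: [0.5677, 0.0949, 0.0137]
orientation: [-3.128, -0.278, -0.03]
force: [21.7, -12.1, 63.1]
opening: 0.402
grip_force: 89.8
```

>>> apply_moves([
  [0, 0, -0.02, 0],
  [0, 0, 0, 0],
])

```text
time_s: 37.45
eef_pos: [0.5687, 0.0949, 0.0131]
orientation: [-3.128, -0.278, -0.033]
force: [25.2, -12.5, 66.4]
opening: 0.396
grip_force: 93.5
```

>>> apply_moves([
  [0, 0, 0.2, 0],
  [0, 0, 0.4, 0],
  [0, 0, 0.6, 0],
  [0, 0, 0.3, 0],
  [0, 0, 0, 0],
  [0, 0, 0, 0],
])

```text
time_s: 38.2
eef_pos: [0.5562, 0.0946, 0.0954]
orientation: [3.129, 0.283, -0.002]
force: [-0.8, -0.2, -1.6]
opening: 0.4
grip_force: 50.4
```

Run:
```python
from h import *
t=snap('top','t8'); s=snap('scene','s8')
a=cv2.resize(t[160:220,205:285],(560,420),interpolation=cv2.INTER_CUBIC)
b=cv2.resize(s[160:230,225:325],(714,500),interpolation=cv2.INTER_CUBIC)
cv2.imwrite('pics/v8.png',b);cv2.imwrite('pics/v8t.png',a)
print(env.get_obs()['eef_pos'],env.get_obs()['opening'])
```

```text
[0.55625423 0.09462014 0.09547132] 0.3993040938525218
```

View pics/v8.png

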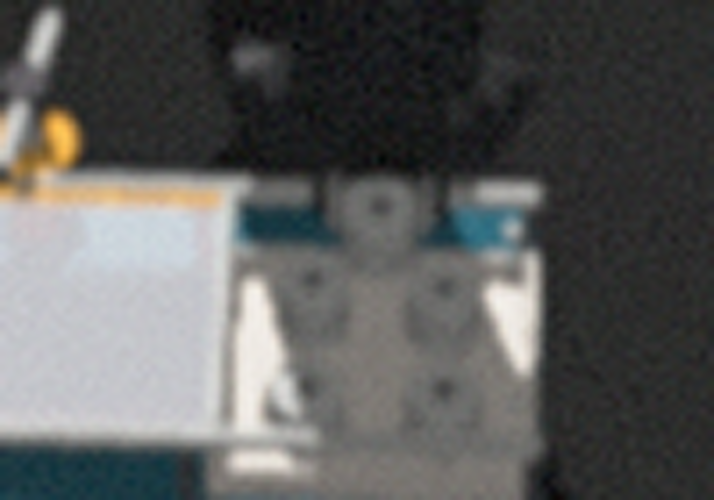

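Four plugs still stand, with dimples at (312,278), (445,287), (308,388) and (447,388). The fifth is held upright, with its dimple at (381,203).

Run:
```python
from h import *
xv=np.array([.9836,.1806]);yv=np.array([-.1806,.9836]);c=np.array([.565,.097])
for x,y,z in((312,278,.044),(445,287,.044),(308,388,.044),(447,388,.044),(381,203,.1343)):
    p=onz('scene',224.6+x/7.14,159.6+y/7.14,z)[:2];print(p,(p-c)@xv,(p-c)@yv)
```

```text
[0.53571858 0.05992231] -0.035497436811762303 -0.031181387884434624
[0.52752813 0.12293196] -0.03217401521659479 0.032274090796094196
[0.60202742 0.07242623] 0.03198215086983491 -0.030857911978477173
[0.58800357 0.13539059] 0.029559649784696464 0.0336065427706311
[0.56145148 0.096919  ] -0.003504954102789523 0.0005611914004761245
```

>>> apply_moves([
  [-0.17, 0.75, 0, 0],
  [-0.17, 0.75, 0, 0],
  [-0.17, 0.75, 0, 0],
  [-0.18, 0.74, 0, 0],
  [0, 0, -0.4, 0],
  [0, 0, -0.6, 0],
  [0, 0, -0.4, 0],
  [0, 0, -0.22, 0],
  [0, 0, 0, 0],
  [0, 0, 0, 0],
])

```text
time_s: 39.55
eef_pos: [0.516, 0.2745, 0.0004]
orientation: [-3.128, -0.283, -0.001]
force: [0.6, 0.5, -1.3]
opening: 0.396
grip_force: 50.6
```

>>> apply_moves([
  [0, 0, -0.06, 0],
  [0, 0, -0.05, 0],
  [0, 0, 0, 0],
])

```text
time_s: 39.92
eef_pos: [0.5159, 0.2742, -0.0067]
orientation: [-3.129, -0.283, -0.001]
force: [0.3, -0.4, 1.7]
opening: 0.398
grip_force: 51.0
```

>>> apply_moves([
  [0, 0, 0, 0],
  [0, 0, 0, 0],
  [0, 0, 0.3, 0],
  [0, 0, 0.6, 0],
  [0, 0, 0.7, 0],
  [0.38, -0.8, 0, 0],
  [0.38, -0.8, 0, 0],
  [0.37, -0.77, 0, 0],
  [0, 0, 0, 0],
  [0, 0, -0.4, 0],
  [0, 0, -0.4, 0],
  [0, 0, 0, 0],
], claw=0.53)

```text
time_s: 41.42
eef_pos: [0.5822, 0.1325, 0.0406]
orientation: [-3.129, -0.285, 0.003]
force: [0.7, -0.2, -0.2]
opening: 0.528
grip_force: 0.0
```

>>> apply_moves([
  [0, 0, -0.3, 0],
  [0, 0, -0.3, 0],
  [0, 0, 0, 0],
  [0, 0, 0, 0],
])

```text
time_s: 41.92
eef_pos: [0.5834, 0.1321, 0.0052]
orientation: [-3.129, -0.284, 0.0]
force: [-0.1, 0.7, 0.5]
opening: 0.529
grip_force: 0.0
```

>>> apply_moves([
  [0, 0, 0, 0],
  [0, 0, 0, 0],
  [0, 0, 0, 0],
  [0, 0, 0.02, 0],
  [0.07, 0.01, 0, 0],
  [0.07, 0.01, 0, 0],
  [0, 0, 0, 0],
], claw=0.2)

```text
time_s: 42.8
eef_pos: [0.5921, 0.1333, 0.0061]
orientation: [-3.129, -0.283, -0.0]
force: [-0.0, 0.9, -2.0]
opening: 0.4
grip_force: 49.9
```

>>> apply_moves([
  [0, 0, 0, 0],
  [0, 0, 0, 0],
  [0, 0, 0.3, 0],
  [0, 0, 0.5, 0],
  [-0.5, -0.1, 0, 0],
  [-0.69, -0.12, 0, 0],
  [0, 0, 0, 0],
  [0, 0, 0, 0],
], claw=0.53)

```text
time_s: 43.8
eef_pos: [0.5213, 0.1202, 0.0554]
orientation: [-3.129, -0.283, -0.003]
force: [-0.1, 0.9, 0.2]
opening: 0.531
grip_force: 0.0
```

>>> apply_moves([
  [-0.02, 0, -0.4, 0],
  [0, 0, -0.43, 0],
  [0, 0, 0, 0],
  [0, 0, 0, 0],
])

```text
time_s: 44.3
eef_pos: [0.52, 0.1204, 0.0052]
orientation: [-3.128, -0.284, -0.001]
force: [0.3, 1.6, 0.6]
opening: 0.528
grip_force: 0.0
```

>>> apply_moves([
  [0, 0, 0, 0],
  [0, 0, 0, 0],
  [0, 0, 0, 0],
  [0, 0, 0.02, 0],
  [-0.07, -0.01, 0, 0],
  [-0.07, -0.01, 0, 0],
  [0, 0, 0, 0],
], claw=0.2)

```text
time_s: 45.18
eef_pos: [0.5104, 0.1187, 0.0058]
orientation: [3.129, 0.284, 0.0]
force: [-3.2, 0.3, 6.6]
opening: 0.398
grip_force: 50.4
```

>>> apply_moves([
  [0, 0, 0, 0],
  [0, 0, 0, 0],
  [0, 0, 0.3, 0],
  [0, 0, 0.6, 0],
  [0, 0, 0.6, 0],
  [0.04, 0.8, 0, 0],
  [0, 0.8, 0, 0],
  [0, 0.9, 0, 0],
  [0, 0, 0, 0],
], claw=0.53)

```text
time_s: 46.3
eef_pos: [0.5122, 0.2739, 0.0971]
orientation: [-3.125, -0.292, -0.001]
force: [-0.4, -0.1, 0.3]
opening: 0.529
grip_force: 0.0
```

Run:
```python
from h import *
t=snap('top','t9'); s=snap('scene','s9')
for n,im in(('top',t),('scene',s)):
    for c,st in plugs(n,im)[0]:
        w=onz(n,*c,.032)[:2]
        if w[1]>.18 and .3<w[0]<.75: print(n,c.round(1),st,w)
    g=cv2.cvtColor(im,cv2.COLOR_BGR2GRAY).astype(np.float32)
    xv=np.array([.9836,.1806]);yv=np.array([-.1806,.9836]);cc=np.array([.565,.097])
    # dimple: darkest blob near each expected place
    bh=cv2.morphologyEx(cv2.GaussianBlur(g,(3,3),0),cv2.MORPH_BLACKHAT,np.ones((5,5)))
    for a,b in((37,33),(32,-31),(-40,32),(-35.5,-31)):
        p=cc+xv*a/1e3+yv*b/1e3; u,v=map(round,proj(n,[*p,.044])); r=2
        w=bh[v-r:v+r+1,u-r:u+r+1]; j,i=np.mgrid[v-r:v+r+1,u-r:u+r+1]; w=w**2
        q=onz(n,(w*i).sum()/w.sum(),(w*j).sum()/w.sum(),.044)[:2]; print(n,(a,b),((q-cc)@xv*1e3).round(1),((q-cc)@yv*1e3).round(1),w.max()**.5)
```

```text
top [175.1 211.4] [171 208   9   8  35] [0.46063836 0.32916052]
top [127.9 242.7] [118 225  20  36 193] [0.33006679 0.49334767]
top (37, 33) 38.6 31.4 64.4375
top (32, -31) 31.0 -33.0 57.1875
top (-40, 32) -45.1 31.3 50.875
top (-35.5, -31) -34.6 -31.9 68.125
scene [401.5 184.9] [390 171  24  27 154] [0.36220464 0.50112445]
scene (37, 33) 38.7 32.0 52.0625
scene (32, -31) 30.0 -31.3 36.875
scene (-40, 32) -41.9 32.4 39.5625
scene (-35.5, -31) -34.2 -31.0 36.3125
```

>>> apply_moves([
  [0.05, 0.02, -0.4, 0],
  [0, 0, -0.5, 0],
  [0, 0, -0.5, 0],
  [0, 0, -0.33, 0],
  [0, 0, 0, 0],
  [0, 0, 0, 0],
], claw=0.65)

```text
time_s: 47.15
eef_pos: [0.5167, 0.2701, -0.0072]
orientation: [-3.128, -0.283, -0.002]
force: [0.2, 0.0, 0.2]
opening: 0.647
grip_force: 0.0
```

>>> apply_moves([
  [0, 0, 0, 0],
  [0, 0, 0, 0],
  [0, 0, 0, 0],
  [0, 0, 0, 0],
], claw=0.2)

```text
time_s: 47.65
eef_pos: [0.5169, 0.2706, -0.0067]
orientation: [-3.128, -0.284, -0.003]
force: [-1.9, 0.2, 11.3]
opening: 0.4
grip_force: 48.6
```

>>> apply_moves([
  [0, 0, 0.3, 0],
  [0, 0, 0.6, 0],
  [0, 0, 0.7, 0],
  [0.17, -0.73, 0, 0],
  [0.17, -0.74, 0, 0],
  [0.18, -0.73, 0, 0],
  [0.18, -0.73, 0, 0],
  [0, 0, 0, 0],
  [0, 0, -0.3, 0],
  [0, 0, -0.3, 0],
  [0, 0, 0, 0],
  [0, 0, 0, 0],
])

```text
time_s: 49.15
eef_pos: [0.558, 0.0949, 0.0516]
orientation: [-3.128, -0.285, 0.001]
force: [1.2, 0.5, -1.9]
opening: 0.397
grip_force: 50.4
```

>>> apply_moves([
  [0, 0, -0.25, 0],
  [0, 0, -0.15, 0],
  [0, 0, 0, 0],
])

```text
time_s: 49.52
eef_pos: [0.5575, 0.0941, 0.0268]
orientation: [3.129, 0.284, -0.003]
force: [0.9, 0.9, -1.9]
opening: 0.397
grip_force: 50.4
```

>>> apply_moves([
  [0, 0, -0.15, 0],
  [0, 0, -0.12, 0],
  [0, 0, 0, 0],
  [0, 0, 0, 0],
])

```text
time_s: 50.02
eef_pos: [0.558, 0.0941, 0.0116]
orientation: [3.129, 0.283, -0.001]
force: [1.0, 0.7, -1.7]
opening: 0.4
grip_force: 50.7
```

Past the earlier sticking height, still free.

>>> apply_moves([
  [0, 0, -0.06, 0],
  [0, 0, -0.03, 0],
  [0, 0, 0, 0],
])

```text
time_s: 50.4
eef_pos: [0.5582, 0.0943, 0.0062]
orientation: [-3.129, -0.284, -0.0]
force: [1.9, 0.9, -2.4]
opening: 0.397
grip_force: 51.3
```

>>> apply_moves([
  [0, 0, -0.018, 0],
  [0, 0, 0, 0],
])

```text
time_s: 50.65
eef_pos: [0.5582, 0.0942, 0.0054]
orientation: [3.129, 0.283, 0.0]
force: [0.5, -0.3, 3.9]
opening: 0.398
grip_force: 52.0
```

>>> apply_moves([
  [0, 0, 0, 0],
  [0, 0, 0, 0],
  [0, 0, 0.2, 0],
  [0, 0, 0.5, 0],
  [0, 0, 0.7, 0],
  [0, 0, 0.7, 0],
  [0, -0.7, 0.3, 0],
  [0, -0.8, 0, 0],
  [0, -0.8, 0, 0],
  [0, -0.8, 0, 0],
  [0, -0.8, 0, 0],
  [0, 0, 0, 0],
], claw=0.5)

```text
time_s: 52.15
eef_pos: [0.5574, -0.144, 0.1496]
orientation: [3.128, 0.274, -0.001]
force: [0.2, 0.6, -0.7]
opening: 0.5
grip_force: 0.0
```

Run:
```python
from h import *
t=snap('top','t10'); s=snap('scene','s10')
a=cv2.resize(t[155:225,205:325],(685,400),interpolation=cv2.INTER_CUBIC)
b=cv2.resize(s[175:245,190:310],(343,200),interpolation=cv2.INTER_CUBIC)
c=np.zeros((600,685,3),np.uint8); c[:400]=a; c[400:,:343]=b; cv2.imwrite('pics/v10.png',c); print(env.get_obs()['eef_pos'])
```

```text
[ 0.55796052 -0.1398268   0.14966684]
```

View pics/v10.png

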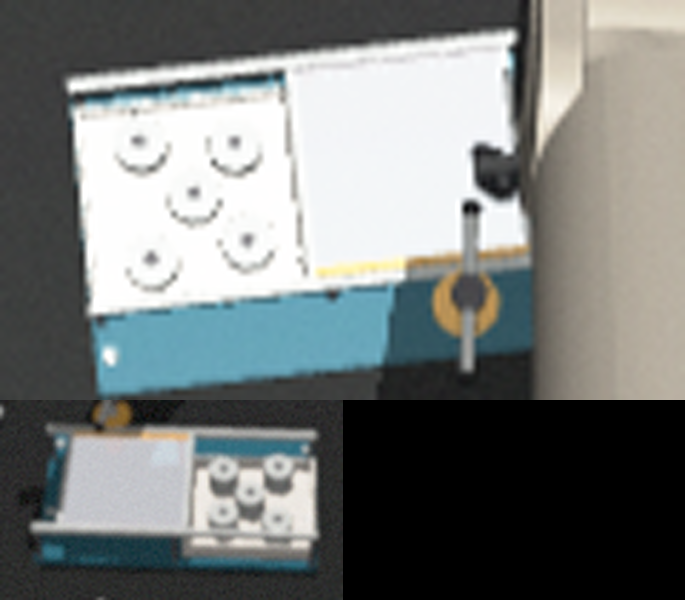

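All five plugs stand in the tray, and the four corner plugs plus the centre one are separate. The handle bar still points along x, with its hub at (467,293). Next is the handle, pushing it round with shut fingers as a peg.

>>> apply_moves([
  [-0.4, 0.06, 0, 0],
  [-0.4, 0.06, 0, 0],
  [-0.4, 0.07, 0, 0],
  [-0.37, 0.07, 0, 0],
  [0, 0, 0, 0],
  [0, 0, -0.5, 0],
  [0, 0, -0.5, 0],
  [0, 0, -0.42, 0],
  [0, 0, 0, 0],
  [0, 0, 0, 0],
], claw=0)

```text
time_s: 53.5
eef_pos: [0.4648, -0.1237, 0.0648]
orientation: [-3.129, -0.285, -0.001]
force: [0.8, 0.5, -0.2]
opening: 0.003
grip_force: 0.0
```

Run:
```python
import numpy as np
b=4.1-.35*np.arange(40); p=.75*np.c_[np.cos(b),np.sin(b)]
for i,d in enumerate(np.diff(p,axis=0).round(2)): print(i+1,round(b[i+1],2),d.tolist(),(p[i+1]*.06+[.490,-.0875]).round(4))
```

```text
1 3.75 [-0.18, 0.19] [ 0.4531 -0.1132]
2 3.4 [-0.11, 0.24] [ 0.4465 -0.099 ]
3 3.05 [-0.02, 0.26] [ 0.4452 -0.0834]
4 2.7 [0.07, 0.25] [ 0.4493 -0.0683]
5 2.35 [0.15, 0.21] [ 0.4584 -0.0555]
6 2.0 [0.21, 0.15] [ 0.4713 -0.0466]
7 1.65 [0.25, 0.07] [ 0.4864 -0.0426]
8 1.3 [0.26, -0.02] [ 0.502  -0.0441]
9 0.95 [0.24, -0.11] [ 0.5162 -0.0509]
10 0.6 [0.18, -0.19] [ 0.5271 -0.0621]
11 0.25 [0.11, -0.24] [ 0.5336 -0.0764]
12 -0.1 [0.02, -0.26] [ 0.5348 -0.092 ]
13 -0.45 [-0.07, -0.25] [ 0.5305 -0.1071]
14 -0.8 [-0.15, -0.21] [ 0.5214 -0.1198]
15 -1.15 [-0.22, -0.15] [ 0.5084 -0.1286]
16 -1.5 [-0.25, -0.06] [ 0.4932 -0.1324]
17 -1.85 [-0.26, 0.03] [ 0.4776 -0.1308]
18 -2.2 [-0.23, 0.11] [ 0.4635 -0.1239]
19 -2.55 [-0.18, 0.19] [ 0.4526 -0.1126]
20 -2.9 [-0.11, 0.24] [ 0.4463 -0.0983]
21 -3.25 [-0.02, 0.26] [ 0.4453 -0.0826]
22 -3.6 [0.07, 0.25] [ 0.4496 -0.0676]
23 -3.95 [0.15, 0.21] [ 0.4589 -0.055 ]
24 -4.3 [0.22, 0.14] [ 0.472  -0.0463]
25 -4.65 [0.25, 0.06] [ 0.4872 -0.0426]
26 -5.0 [0.26, -0.03] [ 0.5028 -0.0443]
27 -5.35 [0.23, -0.12] [ 0.5168 -0.0513]
28 -5.7 [0.18, -0.19] [ 0.5276 -0.0627]
29 -6.05 [0.1, -0.24] [ 0.5338 -0.0771]
30 -6.4 [0.02, -0.26] [ 0.5347 -0.0927]
31 -6.75 [-0.08, -0.25] [ 0.5302 -0.1078]
32 -7.1 [-0.16, -0.21] [ 0.5208 -0.1203]
33 -7.45 [-0.22, -0.14] [ 0.5077 -0.1289]
34 -7.8 [-0.25, -0.06] [ 0.4924 -0.1324]
35 -8.15 [-0.26, 0.03] [ 0.4769 -0.1305]
36 -8.5 [-0.23, 0.12] [ 0.4629 -0.1234]
37 -8.85 [-0.18, 0.19] [ 0.4522 -0.112 ]
38 -9.2 [-0.1, 0.24] [ 0.4461 -0.0975]
39 -9.55 [-0.01, 0.26] [ 0.4454 -0.0819]
```

>>> apply_moves([
  [-0.18, 0.19, 0, 0],
  [-0.11, 0.24, 0, 0],
  [-0.02, 0.26, 0, 0],
  [0.07, 0.25, 0, 0],
  [0.15, 0.21, 0, 0],
  [0.21, 0.15, 0, 0],
  [0, 0, 0, 0],
])

```text
time_s: 54.38
eef_pos: [0.4723, -0.0449, 0.0638]
orientation: [-3.128, -0.286, -0.001]
force: [-0.4, -0.4, -0.3]
opening: -0.002
grip_force: 0.0
```

```bash
cat > bar.py <<'E'
from h import *
import sys
t=snap('top',sys.argv[1]); hs=cv2.cvtColor(t,cv2.COLOR_BGR2HSV)
# guard: brass strip and left edge -> brass pixels at z .065 in station frame
O=np.array([.5805,.0127]);xv=np.array([.9836,.1806]);yv=np.array([-.1806,.9836])
m=(hs[...,0]>12)&(hs[...,0]<32)&(hs[...,1]>80)&(hs[...,2]>80)
v,u=np.nonzero(m); P=np.array([onz('top',a,b,.065)[:2] for a,b in zip(u,v)]); s=np.c_[(P-O)@xv,(P-O)@yv]
k=(abs(s[:,0]+.063)<.012)&(abs(s[:,1])<.2); print('strip y',s[k,1].min(),s[k,1].max(),k.sum())
E
python3 bar.py t11
python3 - <<'E'
import sys; sys.argv=['','x']
from h import *
O=np.array([.5805,.0127]);xv=np.array([.9836,.1806]);yv=np.array([-.1806,.9836])
t=cv2.imread('pics/top0.png');hs=cv2.cvtColor(t,cv2.COLOR_BGR2HSV)
m=(hs[...,0]>12)&(hs[...,0]<32)&(hs[...,1]>80)&(hs[...,2]>80)
v,u=np.nonzero(m); P=np.array([onz('top',a,b,.065)[:2] for a,b in zip(u,v)]); s=np.c_[(P-O)@xv,(P-O)@yv]
k=(abs(s[:,0]+.063)<.012)&(abs(s[:,1])<.2); print('start strip',s[k,1].min(),s[k,1].max(),k.sum(),s[k,0].mean())
E
```

```text
Traceback (most recent call last):
  File "bar.py", line 7, in <module>
    v,u=np.nonzero(m); P=np.array([onz('top',a,b,.065)[:2] for a,b in zip(u,v)]); s=np.c_[(P-O)@xv,(P-O)@yv]
                                   ~~~^^^^^^^^^^^^^^^^
  File "h.py", line 9, in onz
    e,d=ray(n,u,v); return e+d*(z-e[2])/d[2]
        ~~~^^^^^^^
  File "h.py", line 7, in ray
    f,cx,cy,e,M=cal(n); return e, M@np.array([(u-cx)/f,-(v-cy)/f,-1])
                ~~~^^^
  File "h.py", line 5, in cal
    c=vision.get_calibration(n); return 192/np.tan(np.radians(c['fov_y'])/2),c['cx'],c['cy'],np.array(c['eye']),R.from_rotvec(c['attitude']).as_matrix()
ValueError: time passes only in moves, steps and waits
Traceback (most recent call last):
  File "h.py", line 9, in onz
    e,d=ray(n,u,v); return e+d*(z-e[2])/d[2]
        ~~~^^^^^^^
  File "h.py", line 7, in ray
    f,cx,cy,e,M=cal(n); return e, M@np.array([(u-cx)/f,-(v-cy)/f,-1])
                ~~~^^^
  File "h.py", line 5, in cal
    c=vision.get_calibration(n); return 192/np.tan(np.radians(c['fov_y'])/2),c['cx'],c['cy'],np.array(c['eye']),R.from_rotvec(c['attitude']).as_matrix()
ValueError: time passes only in moves, steps and waits
```

```bash
sed -i 's/^def cal/import functools\n@functools.lru_cache\ndef cal/' h.py
cat > bar.py <<'E'
from h import *
import sys
O=np.array([.5805,.0127]);xv=np.array([.9836,.1806]);yv=np.array([-.1806,.9836])
def strip(n,f):
    t=cv2.imread(f); hs=cv2.cvtColor(t,cv2.COLOR_BGR2HSV)
    m=(hs[...,0]>10)&(hs[...,0]<32)&(hs[...,1]>60)&(hs[...,2]>70)
    v,u=np.nonzero(m); P=np.array([onz(n,a,b,.065)[:2] for a,b in zip(u,v)]); s=np.c_[(P-O)@xv,(P-O)@yv]
    k=(abs(s[:,0]+.063)<.012)&(abs(s[:,1])<.2); print(n,f,'strip y',s[k,1].min() if k.any() else None,s[k,1].max() if k.any() else None,k.sum())
if len(sys.argv)>1:
    for n in('top','scene'): snap(n,sys.argv[1]+n); strip(n,f'pics/{sys.argv[1]}{n}.png')
else:
    for n in('top','scene'): strip(n,f'pics/{n}0.png')
E
python3 bar.py; python3 bar.py g1
```

```text
top pics/top0.png strip y -0.12763889478653576 0.008457640734203638 39
scene pics/scene0.png strip y -0.12643365893235722 0.007818358076301102 99
top pics/g1top.png strip y 0.01218429865756845 0.03123666995208876 10
scene pics/g1scene.png strip y -0.10234937440060816 0.028557451821823544 73
```

>>> apply_moves([
  [0.25, 0.07, 0, 0],
  [0.26, -0.02, 0, 0],
  [0.24, -0.11, 0, 0],
  [0.18, -0.19, 0, 0],
  [0.11, -0.24, 0, 0],
  [0.02, -0.26, 0, 0],
  [-0.07, -0.25, 0, 0],
  [-0.15, -0.21, 0, 0],
  [-0.22, -0.15, 0, 0],
  [-0.25, -0.06, 0, 0],
  [-0.26, 0.03, 0, 0],
  [-0.23, 0.11, 0, 0],
])

```text
time_s: 56.02
eef_pos: [0.4637, -0.1238, 0.0642]
orientation: [3.128, 0.281, 0.002]
force: [3.5, -0.6, 1.5]
opening: 0.0
grip_force: 1.9
```

>>> apply_moves([
  [-0.18, 0.19, 0, 0],
  [-0.11, 0.24, 0, 0],
  [-0.02, 0.26, 0, 0],
  [0.07, 0.25, 0, 0],
  [0.15, 0.21, 0, 0],
  [0, 0, 0, 0],
])

```text
time_s: 56.78
eef_pos: [0.4594, -0.0524, 0.0638]
orientation: [-3.128, -0.287, -0.0]
force: [0.2, -1.6, 0.8]
opening: -0.001
grip_force: 0.0
```

```bash
python3 bar.py g2
```

```text
top pics/g2top.png strip y 0.008457640734203638 0.12922612864542382 38
scene pics/g2scene.png strip y -0.0024569972319897033 0.13094525914348668 78
```

>>> apply_moves([
  [0.22, 0.14, 0, 0],
  [0.25, 0.06, 0, 0],
  [0.12, 0, 0, 0],
  [0, 0, 0, 0],
])

```text
time_s: 57.38
eef_pos: [0.4947, -0.0418, 0.0639]
orientation: [-3.128, -0.284, -0.001]
force: [-0.2, -0.6, 0.1]
opening: -0.004
grip_force: 0.0
```

>>> apply_moves([
  [0.08, -0.01, 0, 0],
  [0, 0, 0, 0],
])

```text
time_s: 57.62
eef_pos: [0.4988, -0.0427, 0.0639]
orientation: [-3.129, -0.283, 0.0]
force: [-0.9, 0.0, -1.4]
opening: 0.001
grip_force: 0.5
```

>>> apply_moves([
  [0.08, -0.02, 0, 0],
  [0, 0, 0, 0],
])

```text
time_s: 57.88
eef_pos: [0.5038, -0.044, 0.0639]
orientation: [-3.129, -0.283, -0.0]
force: [-2.0, 0.0, -0.6]
opening: -0.003
grip_force: 0.8
```

```bash
python3 bar.py g3
```

```text
top pics/g3top.png strip y 0.015910972435935502 0.1441093962721326 40
scene pics/g3scene.png strip y 0.011242945876691614 0.1479818111093616 84
```

>>> apply_moves([
  [0.08, -0.03, 0, 0],
  [0, 0, 0, 0],
])

```text
time_s: 58.22
eef_pos: [0.5087, -0.0457, 0.0639]
orientation: [-3.129, -0.283, -0.0]
force: [-1.8, -0.1, -0.8]
opening: 0.001
grip_force: 0.8
```

>>> apply_moves([
  [0.08, -0.04, 0, 0],
  [0, 0, 0, 0],
])

```text
time_s: 58.48
eef_pos: [0.5136, -0.0482, 0.0639]
orientation: [-3.129, -0.283, -0.001]
force: [-1.4, 0.2, 0.2]
opening: 0.004
grip_force: 0.6
```

>>> apply_moves([
  [0.05, -0.03, 0, 0],
  [0, 0, 0, 0],
])

```text
time_s: 58.72
eef_pos: [0.5162, -0.0499, 0.0639]
orientation: [-3.129, -0.283, 0.0]
force: [-3.8, 1.1, 0.4]
opening: 0.002
grip_force: 1.3
```

>>> apply_moves([
  [0.05, -0.04, 0, 0],
  [0, 0, 0, 0],
])

```text
time_s: 58.98
eef_pos: [0.5169, -0.0508, 0.0634]
orientation: [-3.127, -0.285, 0.007]
force: [-16.7, 9.4, 7.5]
opening: 0.005
grip_force: 9.0
```

>>> apply_moves([
  [0.04, -0.04, 0, 0],
  [0, 0, 0, 0],
])

```text
time_s: 59.22
eef_pos: [0.5173, -0.0515, 0.0631]
orientation: [-3.125, -0.287, 0.012]
force: [-29.5, 20.3, 17.9]
opening: -0.005
grip_force: 17.4
```

```bash
python3 bar.py g4
```

```text
top pics/g4top.png strip y 0.015910972435935502 0.15155112491119188 39
scene pics/g4scene.png strip y -0.08556430376192896 0.15479631475016672 91
```

Hard stop reached: the guard has moved about 146 mm and its strip ends at y ≈ 0.155. I'll back off, clear the view and measure the hook and loop.

>>> apply_moves([
  [-0.15, 0.12, 0.02, 0],
  [0, 0, 0.4, 0],
  [0, 0, 0.7, 0],
  [0, 0, 0.7, 0],
  [0, 0.7, 0.3, 0],
  [0, 0.8, 0, 0],
  [0, 0.8, 0, 0],
  [0, 0, 0, 0],
  [0, 0, 0, 0],
], claw=0.6)

```text
time_s: 60.45
eef_pos: [0.5129, 0.0904, 0.1913]
orientation: [3.129, 0.284, 0.001]
force: [0.1, -0.4, -0.6]
opening: 0.6
grip_force: 0.0
```

Run:
```python
from h import *
np.set_printoptions(precision=4,suppress=True)
t=snap('top','t12'); s=snap('scene','s12'); print(env.get_obs()['eef_pos'])
for n,im in(('top',t),('scene',s)):
    hs=cv2.cvtColor(im,cv2.COLOR_BGR2HSV); h,sa,v=[hs[...,i].astype(int) for i in range(3)]
    # hook region: world window
    jj,ii=np.mgrid[:384,:512]; f,cx,cy,e,M=cal(n)
    d=np.stack([(ii-cx)/f,-(jj-cy)/f,-np.ones_like(ii,float)],-1)@M.T; 
    P=lambda z:(e[:2]+d[...,:2]*((z-e[2])/d[...,2])[...,None])
    p=P(.02); win=(p[...,0]>.38)&(p[...,0]<.6)&(p[...,1]>-.37)&(p[...,1]<-.19)
    m=win&(v>90)&~((sa>90)&(h>90)&(h<115))
    k,l,st,c=cv2.connectedComponentsWithStats(m.astype(np.uint8))
    for i in range(1,k):
        if st[i][4]>15: print(n,'blob',c[i],st[i],P(.02)[l==i].mean(0))
    b=win&(h>10)&(h<32)&(sa>70); print(n,'gate',b.sum(),P(.015)[b].mean(0) if b.any() else '')
    g=win&(v>90)&(v<205)&(sa<40); k,l,st,c=cv2.connectedComponentsWithStats(g.astype(np.uint8)); i=1+np.argmax(st[1:,4])
    q=P(.03)[l==i]; r=cv2.minAreaRect((q*1e4).astype(np.float32)); print(n,'block',st[i],q.mean(0),r)
    w=win&(v>=205)&(sa<60); q=P(.019)[w]; r=cv2.minAreaRect((q*1e4).astype(np.float32)); print(n,'white',w.sum(),q.mean(0),r)
a=cv2.resize(t[195:240,310:355],(495,495),interpolation=cv2.INTER_CUBIC)
b=cv2.resize(s[160:195,165:200],(300,300),interpolation=cv2.INTER_CUBIC)
cc=np.zeros((600,800,3),np.uint8);cc[:495,:495]=a;cc[:300,500:]=b
l=cv2.resize(s[190:235,135:180],(300,300),interpolation=cv2.INTER_CUBIC);cc[300:,500:]=l
cv2.imwrite('pics/v12.png',cc)
```

```text
[0.5129 0.0896 0.1912]
top blob [332.309  216.9142] [325 202  17  31 233] [ 0.4834 -0.2703]
top gate 23 [ 0.5258 -0.2814]
top block [327 215  11   9  29] [ 0.4736 -0.2649] ((4704.2080078125, -2670.564453125), (363.0205993652344, 300.7236328125), 81.28305053710938)
top white 134 [ 0.4769 -0.2686] ((4829.8603515625, -2700.46728515625), (517.3405151367188, 1053.1708984375), 78.24960327148438)
scene blob [182.25   178.0078] [171 165  22  26 256] [ 0.4866 -0.2696]
scene gate 39 [ 0.5251 -0.281 ]
scene block [171 165  22  26 223] [ 0.4892 -0.2638] ((4891.634765625, -2627.33837890625), (603.4843139648438, 1233.475341796875), 78.43754577636719)
scene white 0 [nan nan] ((0.0, 0.0), (0.0, 0.0), 0.0)<stdin>:18: RuntimeWarning: Mean of empty slice.
  ret = um.true_divide(
```

View pics/v12.png

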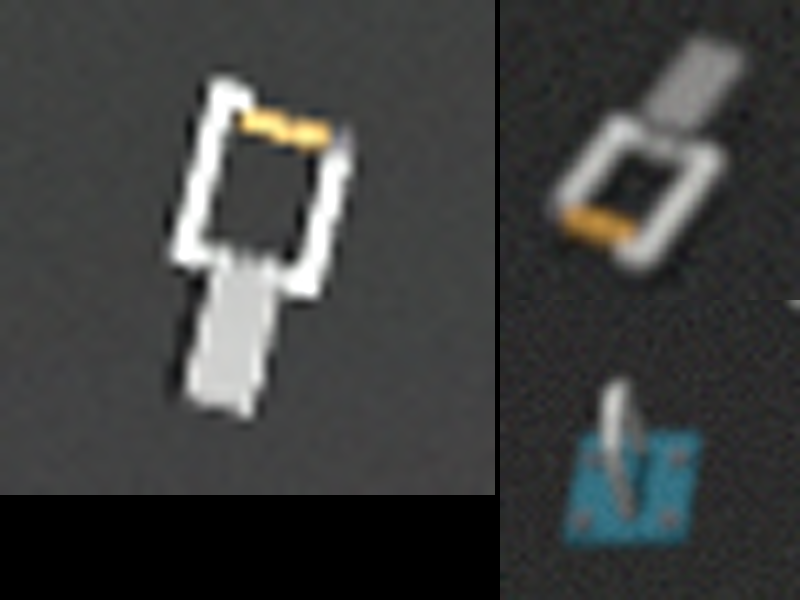

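The hook is unmoved, with its gate at (285,128) and its block at (230,335) in the left crop. The loop plate's corners in the scene crop are (583,432), (703,432), (688,543) and (565,543).

Run:
```python
from h import *
np.set_printoptions(precision=4,suppress=True)
for n,f in(('top','pics/t12.png'),('scene','pics/s12.png')):
    hs=cv2.cvtColor(cv2.imread(f),cv2.COLOR_BGR2HSV); h,s,v=[hs[...,i].astype(int) for i in range(3)]
    jj,ii=np.mgrid[:384,:512]; F,cx,cy,e,M=cal(n)
    d=np.stack([(ii-cx)/F,-(jj-cy)/F,-np.ones_like(ii,float)],-1)@M.T
    p=e[:2]+d[...,:2]*((.005-e[2])/d[...,2])[...,None]
    w=(p[...,0]>.6)&(p[...,0]<.74)&(p[...,1]>-.38)&(p[...,1]<-.24)&(h>90)&(h<112)&(s>90)&(v>50)
    r=cv2.minAreaRect((p[w]*1e4).astype(np.float32)); print(n,w.sum(),r); 
    c=np.array(r[0])/1e4
    for yaw in(.256,): print('leg',c-.026*np.array([np.cos(yaw),np.sin(yaw)]))
# hoop top: highest bright pixels
pr=lambda p:[np.round(proj(n,p),1) for n in('top','scene')]
for z in(0,.042,.068): print('near leg',z,pr([.6439,-.3176,z]),'far',pr([.6439+.044*.967,-.3176+.044*.253,z]))
print(env.get_obs()['joints'])
```

```text
top 186 ((6695.93603515625, -3095.171630859375), (693.4037475585938, 606.785400390625), 13.725149154663086)
leg [ 0.6444 -0.3161]
scene 242 ((6704.15234375, -3080.87890625), (745.9025268554688, 645.5294799804688), 14.127110481262207)
leg [ 0.6453 -0.3147]
near leg 0 [array([345.1, 178.1]), array([155., 212.])] far [array([342.7, 167.4]), array([153.5, 222.1])]
near leg 0.042 [array([347.1, 175.6]), array([152.8, 204.2])] far [array([344.6, 164.7]), array([151.3, 214.3])]
near leg 0.068 [array([348.4, 174. ]), array([151.5, 199.2])] far [array([345.8, 163. ]), array([149.9, 209.4])]
[ 0.1709  0.235  -0.5356  1.942   0.1419  1.0009 -1.821 ]
```

>>> apply_moves([
  [-0.17, -0.83, 0, -0.96],
  [-0.17, -0.83, 0, -0.96],
  [-0.17, -0.83, 0, -0.96],
  [-0.18, -0.83, 0, -0.96],
  [-0.18, -0.83, 0, 0],
  [-0.18, -0.83, 0, 0],
  [-0.18, -0.82, 0, 0],
  [0, 0, -0.7, 0],
  [0, 0, -0.7, 0],
  [0, 0, 0, 0],
  [0, 0, 0, 0],
], claw=0.55)

```text
time_s: 61.92
eef_pos: [0.4392, -0.258, 0.1085]
orientation: [3.125, -0.32, 0.002]
force: [0.2, -0.7, 1.3]
opening: 0.551
grip_force: 0.0
```

Run:
```python
from h import *
o=env.get_obs(); print(o['eef_pos'],o['orientation'],2*np.arctan2(o['orientation'][1],o['orientation'][0]),o['joints'])
```

```text
[ 0.43923435 -0.25804551  0.10849525] [ 3.12487927e+00 -3.19674533e-01  1.71342063e-03] -0.20389032579258318 [ 0.61112794  0.291431   -0.24024207  2.05657391  0.0953266   0.80262153
 -1.46029248]
```

>>> apply_moves([
  [0, 0, -0.6, 0],
  [0, 0, -0.6, 0],
  [0, 0, -0.4, 0],
  [0, 0, -0.37, 0],
  [0, 0, 0, 0],
  [0, 0, 0, 0],
])

```text
time_s: 62.68
eef_pos: [0.4398, -0.258, -0.0094]
orientation: [3.125, -0.319, 0.003]
force: [0.3, 0.5, 0.7]
opening: 0.547
grip_force: 0.0
```

>>> apply_moves([
  [0, 0, 0, 0],
  [0, 0, 0, 0],
  [0, 0, 0, 0],
  [0, 0, 0, 0],
], claw=0.1, squeeze=60)

```text
time_s: 63.18
eef_pos: [0.4395, -0.2581, -0.0095]
orientation: [3.124, -0.32, 0.003]
force: [-3.8, 1.0, 17.7]
opening: 0.29
grip_force: 57.4
```

>>> apply_moves([
  [0, 0, 0.1, 0],
  [0, 0, 0.1, 0],
  [0.31, -0.25, 0, 0.9],
  [0.31, -0.25, 0, 0.9],
  [0.31, -0.25, 0, 0.9],
  [0.31, -0.26, 0, 0.9],
  [0.32, -0.26, 0, 0.87],
  [0, 0, 0, 0],
  [0, 0, 0, 0],
])

```text
time_s: 64.3
eef_pos: [0.5317, -0.3332, 0.0009]
orientation: [-3.118, -0.38, 0.001]
force: [1.0, 0.8, -2.8]
opening: 0.293
grip_force: 58.8
```

```bash
cat > hk.py <<'E'
from h import *
import sys
np.set_printoptions(precision=4,suppress=True)
o=env.get_obs(); print(o['eef_pos'],2*np.arctan2(o['orientation'][1],o['orientation'][0]),o['opening'],o['force'])
lift=float(sys.argv[2])
for n in('top','scene'):
    im=snap(n,sys.argv[1]+n); hs=cv2.cvtColor(im,cv2.COLOR_BGR2HSV); h,sa,v=[hs[...,i].astype(int) for i in range(3)]
    jj,ii=np.mgrid[:384,:512]; f,cx,cy,e,M=cal(n)
    d=np.stack([(ii-cx)/f,-(jj-cy)/f,-np.ones_like(ii,float)],-1)@M.T
    P=lambda z:(e[:2]+d[...,:2]*((z-e[2])/d[...,2])[...,None])
    p=P(.019+lift); c=o['eef_pos'][:2]; win=(np.hypot(p[...,0]-c[0],p[...,1]-c[1])<.14)
    b=win&(h>8)&(h<32)&(sa>60)&(v>50); q=P(.017+lift)[b]
    if b.sum()>5: print(n,'gate',b.sum(),q.mean(0),cv2.minAreaRect((q*1e4).astype(np.float32)))
    w=win&(sa<60)&(v>75)&(p[...,0]<.64); q=p[w]
    if w.sum()>5: print(n,'steel',w.sum(),q.mean(0),cv2.minAreaRect((q*1e4).astype(np.float32)))
E
python3 hk.py h1 .012
```

```text
[ 0.5317 -0.3332  0.0009] -6.040649385654024 0.29326337834954475 [ 1.0059  0.8129 -2.8138]
top gate 28 [ 0.6193 -0.3172] ((6195.54443359375, -3164.75830078125), (118.54803466796875, 313.0181884765625), 4.015554904937744)
top steel 1762 [ 0.528 -0.397] ((5196.27001953125, -3824.630859375), (2451.796875, 1794.5181884765625), 2.0358970165252686)
scene gate 168 [ 0.5473 -0.4134] ((5751.58154296875, -3892.958251953125), (1975.05908203125, 654.76123046875), 46.02708053588867)
scene steel 236 [ 0.555  -0.3659] ((5478.4228515625, -3696.47998046875), (2350.73974609375, 1019.8911743164062), 54.506866455078125)
```

```bash
cat > gt.py <<'E'
from h import *
import sys
np.set_printoptions(precision=4,suppress=True)
def gate(n,im,c,z,r=.03):
    hs=cv2.cvtColor(im,cv2.COLOR_BGR2HSV); h,sa,v=[hs[...,i].astype(int) for i in range(3)]
    jj,ii=np.mgrid[:384,:512]; f,cx,cy,e,M=cal(n)
    d=np.stack([(ii-cx)/f,-(jj-cy)/f,-np.ones_like(ii,float)],-1)@M.T
    p=e[:2]+d[...,:2]*((z-e[2])/d[...,2])[...,None]
    b=(np.hypot(p[...,0]-c[0],p[...,1]-c[1])<r)&(h>8)&(h<32)&(sa>60)&(v>50); q=p[b]
    if b.sum()<3: return print(n,'none')
    r=cv2.fitLine((q*1e3).astype(np.float32),cv2.DIST_L2,0,.01,.01).ravel(); print(n,b.sum(),q.mean(0),'extent mid',(q.min(0)+q.max(0))/2,'line ang',np.arctan2(r[1],r[0]))
if __name__=='__main__':
    k,x,y,l=sys.argv[1],*map(float,sys.argv[2:5])
    for n in('top','scene'):
        gate(n,cv2.imread(f'pics/{k}{n}.png') if k=='h1' else snap(n,k+n),(x,y),.017+l)
E
python3 gt.py h1 .619 -.318 .0105
python3 - <<'E'
from gt import *
for n,f in(('top','pics/t12.png'),('scene','pics/s12.png')): gate(n,cv2.imread(f),(.5255,-.2812),.017)
E
```

```text
top 28 [ 0.6197 -0.3174] extent mid [ 0.6199 -0.3168] line ang -1.2766232
scene 38 [ 0.6195 -0.315 ] extent mid [ 0.6199 -0.3159] line ang 1.5335215
top 25 [ 0.5258 -0.2805] extent mid [ 0.5253 -0.2795] line ang 1.4097705
scene 41 [ 0.5264 -0.2803] extent mid [ 0.5273 -0.2807] line ang 1.4974027
```

>>> apply_moves([
  [0.02, -0.07, -0.1, 0],
  [0, 0, -0.04, 0],
  [0.1, 0.025, 0, 0],
  [0.1, 0.025, 0, 0],
  [0.1, 0.025, 0, 0],
  [0, 0, 0, 0],
  [0, 0, 0, 0],
])

```text
time_s: 65.28
eef_pos: [0.5512, -0.3333, -0.0076]
orientation: [-3.118, -0.382, 0.001]
force: [-1.1, 0.1, -1.4]
opening: 0.29
grip_force: 58.8
```

```bash
python3 - <<'E'
from h import *
o=env.get_obs(); print(o['eef_pos'],o['force'])
E
python3 gt.py h2 .637 -.316 .002
```

```text
[ 0.55117186 -0.33333148 -0.0075735 ] [-1.146497    0.08561095 -1.35008538]
top 20 [ 0.6373 -0.3165] extent mid [ 0.6373 -0.3177] line ang -1.3258684
scene 15 [ 0.6359 -0.3079] extent mid [ 0.6369 -0.3075] line ang -0.25612804
```

>>> apply_moves([
  [0.1, 0.025, 0, 0],
  [0.1, 0.025, 0, 0],
  [0.1, 0.025, 0, 0],
  [0.1, 0.025, 0, 0],
  [0, 0, 0, 0],
])

```text
time_s: 66.0
eef_pos: [0.5768, -0.3273, -0.0073]
orientation: [3.118, 0.382, 0.002]
force: [0.9, -4.6, -3.0]
opening: 0.29
grip_force: 60.0
```

>>> apply_moves([
  [0.1, 0.025, 0, 0],
  [0.1, 0.025, 0, 0],
  [0, 0, 0, 0],
  [0, 0, 0, 0],
])

```text
time_s: 66.5
eef_pos: [0.5892, -0.3245, -0.0069]
orientation: [3.117, 0.382, 0.004]
force: [5.8, -5.2, -3.8]
opening: 0.29
grip_force: 60.0
```

>>> apply_moves([
  [0.05, 0.012, 0, 0],
  [0, 0, 0, 0],
])

```text
time_s: 66.75
eef_pos: [0.5908, -0.3229, -0.0075]
orientation: [-3.118, -0.383, -0.0]
force: [-0.7, -0.3, -3.0]
opening: 0.29
grip_force: 58.8
```

>>> apply_moves([
  [0.04, 0.01, 0, 0],
  [0, 0, 0, 0],
])

```text
time_s: 67.0
eef_pos: [0.5931, -0.3226, -0.0076]
orientation: [-3.118, -0.383, 0.0]
force: [-0.2, -1.1, -1.2]
opening: 0.292
grip_force: 58.8
```

```bash
python3 gt.py h3 .675 -.305 .002
```

```text
top 12 [ 0.6796 -0.3027] extent mid [ 0.6789 -0.3027] line ang -1.2408181
scene 20 [ 0.6828 -0.3063] extent mid [ 0.6832 -0.3057] line ang -1.3501921
```

>>> apply_moves([
  [-0.06, -0.015, 0, 0],
  [-0.07, -0.017, 0, 0],
  [0, 0, -0.03, 0],
  [0, 0, 0, 0],
  [0, 0, 0, 0],
])

```text
time_s: 67.72
eef_pos: [0.5853, -0.3249, -0.0092]
orientation: [3.118, 0.382, 0.0]
force: [-1.1, -0.5, -1.3]
opening: 0.286
grip_force: 59.1
```

```bash
python3 gt.py h4 .673 -.308 .0
```

```text
top 10 [ 0.6706 -0.3026] extent mid [ 0.6714 -0.3033] line ang -1.276181
scene 24 [ 0.6743 -0.3078] extent mid [ 0.674  -0.3091] line ang -1.4368359
```

>>> apply_moves([
  [0, 0, 0, 0],
  [0, 0, 0, 0],
  [0, 0, 0.2, 0],
  [0, 0, 0.5, 0],
  [0, 0, 0.7, 0],
  [0, 0, 0.7, 0],
  [-0.3, 0.7, 0.3, 0],
  [-0.3, 0.8, 0, 0],
  [-0.2, 0.8, 0, 0],
  [-0.2, 0.8, 0, 0],
  [0, 0.8, 0, 0],
  [0, 0, 0, 0],
], claw=0.5)

```text
time_s: 69.32
eef_pos: [0.5255, -0.0871, 0.136]
orientation: [-3.117, -0.39, -0.002]
force: [-0.7, -0.5, -0.4]
opening: 0.502
grip_force: 0.0
```

>>> apply_moves([
  [0, 0.8, 0, 0],
  [0, 0.8, 0, 0],
  [0, 0.8, 0.2, 0],
  [0, 0, 0, 0],
  [0, 0, 0, 0],
])

```text
time_s: 69.95
eef_pos: [0.5254, 0.0522, 0.1471]
orientation: [3.118, 0.381, 0.001]
force: [-0.6, -0.6, -0.3]
opening: 0.499
grip_force: 0.0
```

```bash
python3 gt.py h5 .673 -.308 .0; python3 bar.py g5
python3 - <<'E'
from h import *
np.set_printoptions(precision=4,suppress=True)
o=env.get_obs(); print(o['time_s'],o['eef_pos'],o['force'])
n='top'; im=cv2.imread('pics/h5top.png'); hs=cv2.cvtColor(im,cv2.COLOR_BGR2HSV); h,sa,v=[hs[...,i].astype(int) for i in range(3)]
jj,ii=np.mgrid[:384,:512]; f,cx,cy,e,M=cal(n)
d=np.stack([(ii-cx)/f,-(jj-cy)/f,-np.ones_like(ii,float)],-1)@M.T
p=e[:2]+d[...,:2]*((.02-e[2])/d[...,2])[...,None]
w=(p[...,0]>.54)&(p[...,0]<.71)&(p[...,1]>-.38)&(p[...,1]<-.26)&(sa<50)&(v>110); q=p[w]; print(w.sum(),q.mean(0),cv2.minAreaRect((q*1e4).astype(np.float32)))
E
```

```text
top 10 [ 0.6714 -0.3033] extent mid [ 0.6716 -0.3033] line ang -1.3197001
scene 25 [ 0.6731 -0.3072] extent mid [ 0.672  -0.3091] line ang -1.3030466
top pics/g5top.png strip y 0.08751029185306701 0.15155112491119188 22
scene pics/g5scene.png strip y 0.018091325708867966 0.15138919444219417 77
70.15 [0.5251 0.0518 0.1466] [ 0.0137 -1.1973 -0.3981]
220 [ 0.6325 -0.3173] ((6335.15185546875, -3151.37744140625), (1228.343017578125, 534.3140258789062), 11.318467140197754)
```

Run:
```python
from h import *
xv=np.array([.9836,.1806]);yv=np.array([-.1806,.9836]);cc=np.array([.565,.097])
for f,n in(('s10','scene'),('h5scene','scene')):
    im=cv2.imread(f'pics/{f}.png'); g=cv2.cvtColor(im,cv2.COLOR_BGR2GRAY)
    bh=cv2.morphologyEx(cv2.GaussianBlur(g,(3,3),0),cv2.MORPH_BLACKHAT,np.ones((5,5)))
    for a,b in((38.6,32),(30.5,-32),(-42,32),(-34.5,-31),(-2,0)):
        p=cc+xv*a/1e3+yv*b/1e3; u,v=map(round,proj(n,[*p,.044])); w=bh[v-3:v+4,u-3:u+4]
        j,i=np.unravel_index(w.argmax(),w.shape); q=onz(n,u-3+i,v-3+j,.044)[:2]
        print(f,(a,b),w.max(),((q-cc)@xv*1e3).round(),((q-cc)@yv*1e3).round())
```

```text
s10 (38.6, 32) 52 38.0 33.0
s10 (30.5, -32) 38 32.0 -30.0
s10 (-42, 32) 40 -40.0 32.0
s10 (-34.5, -31) 35 -38.0 -32.0
s10 (-2, 0) 44 1.0 -1.0
h5scene (38.6, 32) 7 38.0 30.0
h5scene (30.5, -32) 7 32.0 -33.0
h5scene (-42, 32) 8 -45.0 32.0
h5scene (-34.5, -31) 6 -38.0 -32.0
h5scene (-2, 0) 8 -3.0 -1.0
```

Through the guard, the plugs' dimples are all where they were left, so I'm handing in.

```bash
python3 -c "
from station import env
print(env.sign_off())"
```

```text
the job is handed in; nothing more can be done
None
```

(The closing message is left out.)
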